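# Stock the kiln connector magazine

### The job

Stock the sloping magazine with the kiln connectors standing about on the bench: turn the swing tab aside, lift the cover plate out of the loading bay and lay it flat on the bench, then slide every connector into the tube, upright and with its narrow nose pointing downhill. When all are in, put the cover plate back in its seat and turn the tab back over it; leave the other things on the bench where they are.

Things in the scene. Friction and masses are not known exactly. Their poses are not given: they have to be found in the camera images.
- chute: Sloping aluminium magazine, fixed. x points uphill along the slope (24 deg, 0.42 rad from level; downhill is roughly towards the robot), y across, z square off its floor. Origin: channel floor at the MOUTH of the tube, 118 mm above the bench. The tube runs downhill from here: 27 mm wide and 28 mm high inside, 225 mm long, walls and roof 3 mm, a slot along the roof, a stop at its foot.
- bay (a point): Middle of the floor of the open loading bay: chute x = 0 to 66 mm, just uphill of the tube's mouth. Its floor and 27 mm width are the tube's; the guide walls at its sides are only 6 mm high and 3 mm thick. Beyond it, to x = 95 mm, a ledge 10 mm high. The channel is slippery (friction about 0.2): connectors let go in it slide down by themselves.
- tab_pivot (a point): The tab's pivot, at chute x = 80 mm, y = 0, z = 12 mm (underside of the tab), turning axis square to the chute floor. Axes as chute. The tab is a dark steel bar 12 mm wide and 5 mm thick that reaches 30 mm from here.
- tab (a joint): Angle of the swing tab, rad: 0 = pointing downhill over the cover's uphill edge (closed); it grows as the tab turns aside to the chute's +y, stop at 1.75. Aside means about a quarter turn (1.5). Needs about 1 N at the stub; stays where it is left.
- tab_stub (a point): Upright round stub on the tab, to pinch or push: 10 mm across, 26 mm tall, square to the chute floor, 22 mm from the pivot. It runs from 17 to 43 mm off the chute floor; this point on its axis is at 32 mm.
- cover_grip (a point): Centre of the black fin on the grey cover plate (loose, 60 g); fin 24 (x) x 12 (y) x 25 (z) mm. Plate 60 x 44 x 4 mm, top 12.5 mm below this point, plate centre 6 mm along +x; under it a rib 44 x 22 x 5 mm, underside 21.5 mm below this point. Seated: rib between the guide walls, plate on them, axes as the chute's, this point at chute x = 25 to 31, y = 0, z = 22.5 mm.
- conn1_mid (a point): White porcelain kiln connector (may be absent), 45 g, upright on the bench at any yaw: body 34 (x) x 22 (y) x 24 (z) mm, two brass screws on top, and at its +x end a 12 mm wide nose reaching 25 mm from this point. This point: centre of the body, 12 mm above its underside. Grip it across its width, fingertips at least 8 mm above its underside, so that they clear the guide walls in the bay.
- conn2_mid (a point): White porcelain kiln connector (may be absent), 45 g, upright on the bench at any yaw: body 34 (x) x 22 (y) x 24 (z) mm, two brass screws on top, and at its +x end a 12 mm wide nose reaching 25 mm from this point. This point: centre of the body, 12 mm above its underside. Grip it across its width, fingertips at least 8 mm above its underside, so that they clear the guide walls in the bay.
- conn3_mid (a point): White porcelain kiln connector (may be absent), 45 g, upright on the bench at any yaw: body 34 (x) x 22 (y) x 24 (z) mm, two brass screws on top, and at its +x end a 12 mm wide nose reaching 25 mm from this point. This point: centre of the body, 12 mm above its underside. Grip it across its width, fingertips at least 8 mm above its underside, so that they clear the guide walls in the bay.
- conn4_mid (a point): White porcelain kiln connector (may be absent), 45 g, upright on the bench at any yaw: body 34 (x) x 22 (y) x 24 (z) mm, two brass screws on top, and at its +x end a 12 mm wide nose reaching 25 mm from this point. This point: centre of the body, 12 mm above its underside. Grip it across its width, fingertips at least 8 mm above its underside, so that they clear the guide walls in the bay.
- conn5_mid (a point): White porcelain kiln connector (may be absent), 45 g, upright on the bench at any yaw: body 34 (x) x 22 (y) x 24 (z) mm, two brass screws on top, and at its +x end a 12 mm wide nose reaching 25 mm from this point. This point: centre of the body, 12 mm above its underside. Grip it across its width, fingertips at least 8 mm above its underside, so that they clear the guide walls in the bay.
- tape: Bystander, to be left alone: paper tape roll lying flat, 56 mm across, 22 mm high. Origin at the middle of its underside.
- jar: Bystander, to be left alone: closed jar, 72 mm across, 85 mm high. Origin at the middle of its underside.
- jar2: Bystander, to be left alone: closed jar, 60 mm across, 70 mm high. Origin at the middle of its underside.
- bowl: Bystander, to be left alone: terracotta bowl, 90 mm across, 45 mm high. Origin at the middle of its underside.
- driver: Bystander, to be left alone: screwdriver 170 mm long lying along its x. Origin at the middle of its underside.
- tile: Bystander, to be left alone: terracotta test tile 60 x 60 x 8 mm. Origin at the middle of its underside.
- rib: Bystander, to be left alone: wooden potter's rib 110 x 50 x 6 mm. Origin at the middle of its underside.
Things that resemble listed ones, but are neither listed nor needed, are in the scene too. What is shaped like the part that bears conn2_mid but green is not meant. Of the things shaped like the part that bears cover_grip, the grey one is meant.

How it is judged:
On the way, in this order (a step that is already met when the one before it is completed fails the run):
1. the tab is turned aside (past 1.2 rad) (value of joint tab above 1.2 rad), for 0.2 s.
2. the cover plate lies flat on the bench, let go (height (world z) of cover_grip below 0.03 m and angle between cover_grip's own z axis and vertical below 0.15 rad and horizontal distance between cover_grip and chute above 0.07 m and contact force between the fingers and cover below 0.2 N), for 0.2 s.
3. every connector is inside the tube, upright, nose downhill (x of conn1_mid in the frame of chute between -0.225 and -0.014 m and y of conn1_mid in the frame of chute between -0.008 and 0.008 m and z of conn1_mid in the frame of chute between 0.005 and 0.02 m and angle between the x axis of each of conn1_mid, conn2_mid, conn3_mid, conn4_mid, conn5_mid and the x axis of chute, either way round below 0.25 rad and x of chute in the frame of conn1_mid below -0.004 m and angle between each of conn1_mid, conn2_mid, conn3_mid, conn4_mid, conn5_mid's own z axis and vertical below 0.8 rad and x of conn2_mid in the frame of chute between -0.225 and -0.014 m and y of conn2_mid in the frame of chute between -0.008 and 0.008 m and z of conn2_mid in the frame of chute between 0.005 and 0.02 m and x of chute in the frame of conn2_mid below -0.004 m and x of conn3_mid in the frame of chute between -0.225 and -0.014 m and y of conn3_mid in the frame of chute between -0.008 and 0.008 m and z of conn3_mid in the frame of chute between 0.005 and 0.02 m and x of chute in the frame of conn3_mid below -0.004 m and x of conn4_mid in the frame of chute between -0.225 and -0.014 m and y of conn4_mid in the frame of chute between -0.008 and 0.008 m and z of conn4_mid in the frame of chute between 0.005 and 0.02 m and x of chute in the frame of conn4_mid below -0.004 m and x of conn5_mid in the frame of chute between -0.225 and -0.014 m and y of conn5_mid in the frame of chute between -0.008 and 0.008 m and z of conn5_mid in the frame of chute between 0.005 and 0.02 m and x of chute in the frame of conn5_mid below -0.004 m), for 0.3 s.
4. the cover plate is back in its seat (x of cover_grip in the frame of chute between 0.018 and 0.048 m and y of cover_grip in the frame of chute between -0.006 and 0.006 m and z of cover_grip in the frame of chute between 0.017 and 0.027 m and angle between the z axis of cover_grip and the z axis of chute, either way round below 0.1 rad and angle between the x axis of cover_grip and the x axis of chute, either way round below 0.15 rad and angle between cover_grip's own z axis and vertical below 0.8 rad), for 0.2 s.
At the end, for the whole second after the job is handed in: every connector present is inside the tube (tail standing out of the mouth by at most 3 mm), upright, nose downhill within 0.25 rad, at rest; the cover plate lies in its seat on the guide walls (within 6 mm across, 5 mm in height, 0.1 rad of the slope); the tab is back over it (below 0.3 rad) (all of step 3 and all of step 4 and linear speed of each of conn1, conn2, conn3, conn4, conn5 below 0.03 m/s and value of joint tab below 0.3 rad); the robot touches nothing.
It fails at once if one of the other things on the bench is knocked more than 5 cm from its place (distance of any of tape, jar, jar2, bowl, driver, tile, rib from where it was at the start of the episode above 0.05 m).
Of conn1, conn2, conn3, conn4, conn5 only 3 to 5 are there at a start; the rules pass over those that are not, and their reading is None.
At some moment in a run one of conn1, conn2, conn3, conn4, conn5 may be knocked a few centimetres aside while the robot is not near it.
It also fails if it takes over 210 s, if anything falls off the work surface, if the arm or the gripper's body presses on something with over 40 N, if the wrist force passes 120 N, or if a joint passes its speed limit or range.

### The arm

A 6-joint arm with a two-finger parallel gripper is mounted at the origin on the work surface. World frame = base frame: x ahead of the robot, y to its left, z up, the work surface at z = 0. Lengths are in m, angles in rad, forces in N, time in s.
With the tool pointing down it reaches from about 0.3 to 0.875 m from the base axis. Payload 6.4 kg.
Tool frame: the origin (TCP) lies between the finger pads; the fingertips stand 8 mm ahead of it and the grasp point (between the pads) lies 11 mm behind it; z points along the fingers, y is the direction in which the jaws open and shut (so a half turn about z gives the same grasp; the last joint's range is limited). The gripper opens to 85 mm and grips with 20 to 120 N. Pads are 22 mm wide; open, the fingers measure 114 mm over their backs; the gripper's body (76 mm by 85 mm) begins 54 mm behind the grasp point. The pads swing forward as they close: fully open they stand 13 mm farther back than shut.
Start: joints at [-1.494, 0.181, 1.607, -0, 1.354, -0.206], TCP at [0.16, -0.552, 0.239] pointing down, gripper open.
Joint ranges: [-2.99, 2.99], [-0.89, 2.07], [0.3, 2.58], [-1.14, 4.28], [0, 2.63], [-3.12, 3.12]. Speed limits (rad/s): [2.57, 2.57, 3.01, 3.14, 3.14, 3.14].

### API

Orientations are given as a unit quaternion [w, x, y, z].
In Python, from bench import monitor, viewer, workorder, spotter gives the robot as it stands. The module is installed in compiled form; this text tells all that it offers.
- The arm moves only by the tool move_arm, never from a script. Its argument "motion" is a list of rows, each a list of 3 entries, a list of its own where there are three numbers: the shift along the tool's x, y, z in units of 60 mm (1.0 is 60 mm), then the turn, a rotation vector about the tool's x, y, z in units of 8 degrees (1.0 is 8 degrees), then the opening in per cent of the stroke, from 0 (shut) to 100 (fully open). In form: [[[dx, dy, dz], [rx, ry, rz], grip], ...]. A call has 1 to 10 rows; each row is the pose to reach, as a shift and turn from the pose commanded when the call began, along the tool's axes at that moment; what a row does not reach only later rows make up. A row lasts 1/8 s, in which the tool goes at most 62.5 mm and 10.7 degrees, less where a joint would pass 70% of its speed; a pose out of reach is approached as far as the arm can. A call with a gripper value outside its range is refused whole. The fingers move at their own pace and stop on an object; the grip force is fixed at half the most. Time passes only in rows, so rows that repeat a pose let the fingers close. It gives the time, the measured TCP pose, the force and the opening at its end, in the units of the state.
- monitor.get_obs(): the state, without advancing time (a new reading comes with each control period).
- viewer.camera(name): name is "side" or "top" or "wrist"; returns the picture (384x512x3 uint8, blue, green, red); there is no depth.
- viewer.calibration(name): a dict with "fovy" (degrees; the focal length in pixels is half the picture's height over the tangent of half this angle, whatever the lens; pixels are square), "cx", "cy" (the principal point, pixels), "extrinsics" (4x4, takes a point from camera to world coordinates). Camera axes: x right, y down, z forward; pixel columns grow to the right and rows downward; lengths in m; the calibration is good to about 2 mm. A picture is of the moment at which its call begins: read the wrist's pose just before it. calibration takes no time and is no camera call; for the wrist camera it gives the pose at the moment of the call.
- workorder.hand_in(): hands the job in, once; it reports no verdict.
Trained networks look in the newest picture that a camera, given by its name, has taken for a name from the list of things; names that differ only in an ending like _2 or _b are one class to them, and where a whole thing is asked for, a point or a joint stands for the part that bears it (a point fixed in the world has none). Each returns a list of dicts, best first, with "score" (0 to 1); they miss things now and then, are a little off and sometimes report something else, mostly with a low value. They report only what shows in the picture. A call takes as long as a camera call. They do not tell look-alikes from the thing itself.
- spotter.search_frame(camera, name): "centre" ([column, row] as shares, 0 to 1, of the picture: columns of its width, rows of its height, amid what is visible of it).
- spotter.outline_of(camera, name): "region" (384x512 bool, what is visible of it) and "centre" ([column, row] as shares, 0 to 1, of the picture: columns of its width, rows of its height, amid what is visible of it).
The state is a dict: "time_s": time; "q": joint angles; "dq": joint speeds; "joint_efforts": joint torques, N m; "eef_pos": TCP position; "eef_rot": TCP orientation; "wrist_force": force on the tool from outside, world axes, zero at the start; "torque": the same for the moment, N m; "opening": opening from 0.0 (shut) to 1.0 (fully open).
Only numpy, scipy, OpenCV 4.12 (cv2) and the standard library are available. Lean on these libraries where they do the work, as an engineer would, in place of code of your own. Each camera call takes 0.05 s, during which the arm holds its last target. There are 200 camera calls.

## Working session

There is one attempt and no reset: what is moved stays moved. The work goes in short steps, Python scripts to look and compute and a tool call to move; the robot and the scene stay as the last step left them, time stands still between calls to the robot, and variables do not carry over. Pictures are saved under pics/ and viewed, about 12 in all and at most 16, crops included, and the job is handed in when it is done.

Besides the shell and the picture viewer there is one more tool, called after ">>>" in YAML: its name, and indented under it one key for each argument. move_arm: Moves the arm, as the interface text tells. Its arguments: {"type":"object","properties":{"motion":{"type":"array","items":{"type":"array"}}},"required":["motion"]}

```bash
mkdir -p pics; cat > h.py <<'E'
import numpy as np, cv2
from bench import monitor, viewer, workorder, spotter
def K(n):
    c=viewer.calibration(n); f=192/np.tan(np.radians(c["fovy"])/2); return c,f
def ray(n,u,v):
    c,f=K(n); E=np.array(c["extrinsics"]); d=np.array([(u-c["cx"])/f,(v-c["cy"])/f,1]); return E[:3,3],E[:3,:3]@d
def atz(n,u,v,z):
    o,d=ray(n,u,v); return o+d*(z-o[2])/d[2]
def proj(n,p):
    c,f=K(n); E=np.array(c["extrinsics"]); q=E[:3,:3].T@(np.asarray(p)-E[:3,3]); return np.array([c["cx"]+f*q[0]/q[2],c["cy"]+f*q[1]/q[2]])
E
python3 - <<'E'
from h import *
np.set_printoptions(precision=4,suppress=True)
print(monitor.get_obs())
for n in ("top","side","wrist"):
    im=viewer.camera(n); cv2.imwrite(f"pics/{n}0.png",im); 
    c,f=K(n); print(n,f,c["cx"],c["cy"]); print(np.array(c["extrinsics"]))
for cam in ("top","side"):
  for nm in ("conn1_mid","cover_grip","tab","chute","tab_stub"):
    print(cam,nm,[(round(r["score"],2),np.round(np.array(r["centre"])*[512,384],1)) for r in spotter.search_frame(cam,nm)])
im=cv2.imread("pics/top0.png"); cv2.imwrite("pics/top0b.png",cv2.resize(im,(800,600),interpolation=cv2.INTER_CUBIC))
im=cv2.imread("pics/side0.png"); cv2.imwrite("pics/side0b.png",cv2.resize(im,(800,600),interpolation=cv2.INTER_CUBIC))
E
```

```text
{'time_s': 0.0, 'q': array([-1.4943,  0.1815,  1.608 ,  0.    ,  1.3538, -0.2063]), 'dq': array([ 0.    ,  0.    ,  0.0007,  0.0008,  0.0023, -0.0001]), 'joint_efforts': array([  0.0011, -44.487 , -35.1333,  -0.0002,   0.0091,  -0.    ]), 'eef_pos': array([ 0.1604, -0.5516,  0.2384]), 'eef_rot': array([-0.0009,  0.99  ,  0.1409,  0.0001]), 'wrist_force': array([ 0.5471,  0.1559, -0.3335]), 'torque': array([-0.0179, -0.0061,  0.0158]), 'opening': 1.005047214251089}
top 423.8152879467172 255.11878220491866 195.46052691751757
[[ 0.0015 -0.989   0.1476  0.4055]
 [-0.9998  0.0012  0.0182 -0.0145]
 [-0.0182 -0.1476 -0.9889  1.3398]
 [ 0.      0.      0.      1.    ]]
side 463.35677810712855 251.33400640127934 199.12635890703893
[[-0.9482 -0.1877  0.2563  0.2502]
 [-0.3173  0.5969 -0.7369  1.0035]
 [-0.0147 -0.7801 -0.6255  0.9739]
 [ 0.      0.      0.      1.    ]]
wrist 297.37699981928546 253.99404225960555 188.54464629722827
[[ 0.2804 -0.9116 -0.3005  0.2381]
 [-0.9599 -0.2663 -0.0879 -0.5296]
 [ 0.0001  0.313  -0.9497  0.3736]
 [ 0.      0.      0.      1.    ]]
top conn1_mid [(0.41, array([312.1, 249.4]))]
top cover_grip [(0.75, array([225.8, 210. ])), (0.57, array([270.1, 222.4]))]
top tab [(0.42, array([224.8, 198.4]))]
top chute [(0.69, array([221.7, 250.9]))]
top tab_stub []
side conn1_mid [(0.43, array([314.9, 206.6]))]
side cover_grip [(0.67, array([261.8, 221.8]))]
side tab [(0.74, array([221.6, 301.2])), (0.57, array([250.1, 211. ]))]
side chute [(0.61, array([303.2, 245.6]))]
side tab_stub [(0.57, array([250.7, 206.6]))]
```

View pics/top0b.png

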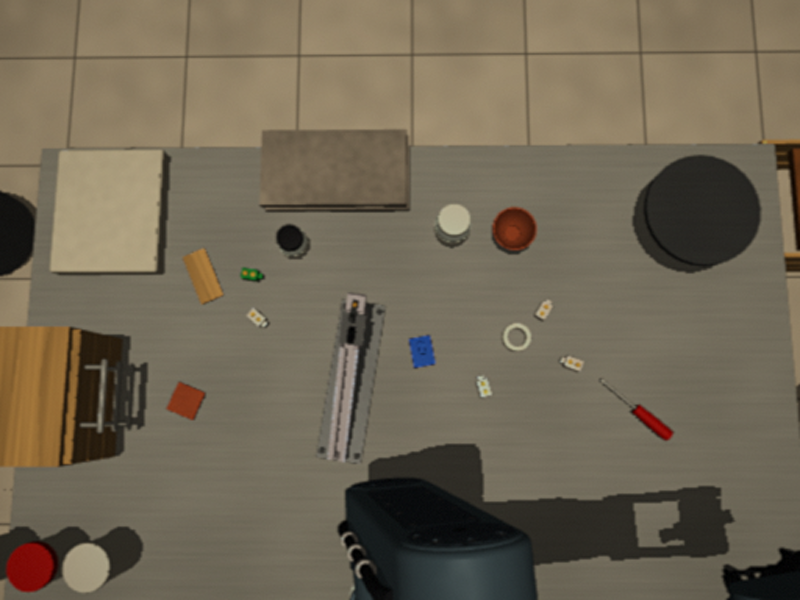

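View pics/side0b.png

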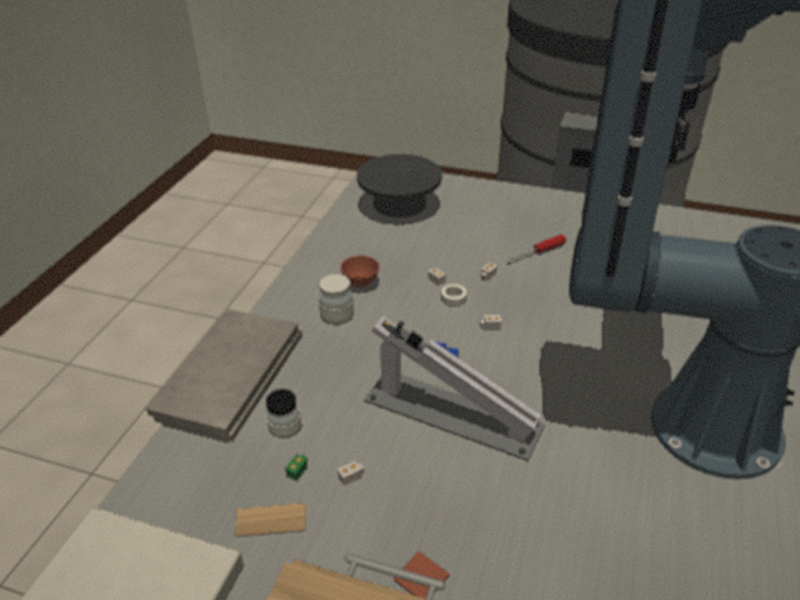

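```bash
python3 - <<'E'
from h import *
np.set_printoptions(precision=4,suppress=True)
s=512/800
for nm,u,v,z in [("fin",352,330,.15),("stubtop",355,300,.18),("tubefootL",328,458,.03),("A",257,317,.024),("B",544,310,.024),("C",572,363,.024),("D",484,386,.024),("tape",517,336,.02),("blue",422,351,.004),("jar2",290,238,.07),("jar",454,217,.085),("bowl",514,228,.04),("driver tip",602,380,.01)]:
    print(nm,atz("top",u*s,v*s,z))
im=cv2.imread("pics/top0.png")
cr=im[180:305,190:265]; cv2.imwrite("pics/c1.png",cv2.resize(cr,None,fx=4.8,fy=4.8,interpolation=cv2.INTER_CUBIC))
r=spotter.outline_of("top","chute")
for q in r:
    m=q["region"]; ys,xs=np.nonzero(m); print(q["score"],xs.min(),xs.max(),ys.min(),ys.max(),cv2.minAreaRect(np.c_[xs,ys].astype(np.float32)))
E
```

```text
fin [0.5383 0.0917 0.15  ]
stubtop [0.5885 0.0843 0.18  ]
tubefootL [0.3023 0.146  0.03  ]
A [0.5787 0.2947 0.024 ]
B [ 0.5923 -0.281   0.024 ]
C [ 0.4865 -0.3328  0.024 ]
D [ 0.4413 -0.1587  0.024 ]
tape [ 0.5405 -0.2265  0.02  ]
blue [ 0.5118 -0.0372  0.004 ]
jar2 [0.73   0.2236 0.07  ]
jar [ 0.7672 -0.0993  0.085 ]
bowl [ 0.7569 -0.2227  0.04  ]
driver tip [ 0.4537 -0.3943  0.01  ]
```

View pics/c1.png

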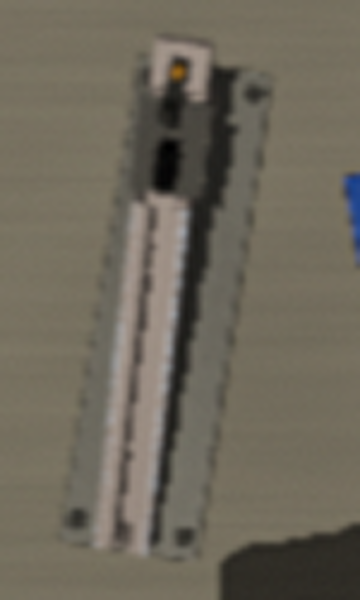

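```bash
cat >> h.py <<'E'
from scipy.spatial.transform import Rotation as R
A=np.radians(24)
def chute(x0,y0,psi):
    Rc=R.from_euler('z',psi)*R.from_euler('y',-A); T=np.eye(4); T[:3,:3]=Rc.as_matrix(); T[:3,3]=[x0,y0,.118]; return T
def tool():
    o=monitor.get_obs(); q=o["eef_rot"]; return o["eef_pos"],R.from_quat([q[1],q[2],q[3],q[0]])
def go(p,Rt):   # shift/turn in move units from present pose to TCP pose p,Rt
    p0,R0=tool(); d=R0.inv().apply(np.asarray(p)-p0)/.06; w=(R0.inv()*Rt).as_rotvec()/np.radians(8)
    print("move",np.round(d,3),np.round(w,3),"rows>=",max(np.linalg.norm(d)*.96,np.linalg.norm(w)*8/10.7))
def down(phi): # tool down, tool x at world yaw phi
    return R.from_matrix(np.c_[[np.cos(phi),np.sin(phi),0],[np.sin(phi),-np.cos(phi),0],[0,0,-1.]])
def ontool(T,s): # tool z=-chute z, tool x = s*chute x
    M=T[:3,:3]; return R.from_matrix(np.c_[s*M[:,0],-s*M[:,1],-M[:,2]])
E
python3 - <<'E'
from h import *
np.set_printoptions(precision=4,suppress=True)
from scipy.optimize import least_squares
obs=[((177,72),(.080,0,.019)),((172,92),(.058,0,.043)),((167,141),(.028-.0+.012,0,.035)),((133,203),(0,.0165,.031)),((190,197),(0,-.0165,.031)),((95,548),(-.225,.0165,.031)),((150,555),(-.225,-.0165,.031))]
def f(p):
    T=chute(*p); return np.concatenate([proj("top",T[:3,:3]@np.array(q)+T[:3,3])-[190+a/4.8,180+b/4.8] for (a,b),q in obs])
r=least_squares(f,[.5,.1,-.1]); print(r.x,r.fun.reshape(-1,2))
T=chute(*r.x); B=T[:3,:3]@np.array([.05,0,.03])+T[:3,3]; print(B)
for s in (1,-1): go(T[:3,:3]@np.array([.05,0,.15])+T[:3,3],ontool(T,s))
E
```

```text
[ 0.5206  0.0947 -0.1398] [[ 0.2007 -1.2032]
 [-0.7763  4.5062]
 [ 0.0148 -0.3855]
 [ 0.0969 -1.133 ]
 [-0.2494  1.7411]
 [ 0.6384 -1.9245]
 [ 0.1424 -1.7655]]
[0.5537 0.0901 0.1657]
move [ 8.538 -8.784 -0.602] [-0.633  2.955  2.982] rows>= 11.774335191417721
move [ 8.538 -8.784 -0.602] [ -4.059  -0.87  -19.094] rows>= 14.609581708187536
```

>>> move_arm:
  motion:
    - [[8.54, -8.78, -0.6], [-0.63, 2.95, 2.98], 100]
    - [[8.54, -8.78, -0.6], [-0.63, 2.95, 2.98], 100]
    - [[8.54, -8.78, -0.6], [-0.63, 2.95, 2.98], 100]
    - [[8.54, -8.78, -0.6], [-0.63, 2.95, 2.98], 100]
    - [[8.54, -8.78, -0.6], [-0.63, 2.95, 2.98], 100]
    - [[8.54, -8.78, -0.6], [-0.63, 2.95, 2.98], 100]
    - [[8.54, -8.78, -0.6], [-0.63, 2.95, 2.98], 100]
    - [[8.54, -8.78, -0.6], [-0.63, 2.95, 2.98], 100]
    - [[8.54, -8.78, -0.6], [-0.63, 2.95, 2.98], 100]
    - [[8.54, -8.78, -0.6], [-0.63, 2.95, 2.98], 100]

```text
time_s: 1.95
eef_pos: [0.4538, -0.0001, 0.271]
eef_rot: [0.015, 0.976, -0.068, 0.209]
wrist_force: [0.7, -0.8, -0.1]
opening: 0.998
```

```bash
python3 - <<'E'
from h import *
np.set_printoptions(precision=4,suppress=True)
o=monitor.get_obs(); print(o["time_s"],o["q"])
T=chute(.5206,.0947,-.14)
go(T[:3,:3]@np.array([.05,0,.15])+T[:3,3],ontool(T,1))
E
```

```text
1.95 [-0.3133 -0.4543  2.157   0.0827  1.0246  1.3682]
move [ 0.602 -1.72   0.19 ] [-0.    -0.019  0.008] rows>= 1.7589266041075489
```

>>> move_arm:
  motion:
    - [[0.6, -1.72, 0.19], [0, 0, 0], 100]
    - [[0.6, -1.72, 0.19], [0, 0, 0], 100]
    - [[0.6, -1.72, 0.19], [0, 0, 0], 100]
    - [[0.6, -1.72, 0.19], [0, 0, 0], 100]
    - [[0.6, -1.72, 0.19], [0, 0, 0], 100]

```text
time_s: 2.58
eef_pos: [0.5041, 0.0935, 0.274]
eef_rot: [0.015, 0.976, -0.069, 0.207]
wrist_force: [0.7, -0.3, 0.5]
opening: 0.999
```

```bash
python3 - <<'E'
from h import *
np.set_printoptions(precision=4,suppress=True)
p,Rt=tool(); im=viewer.camera("wrist")
c,f=K("wrist"); E=np.array(c["extrinsics"]); print(p,f,"cam in tool",Rt.inv().apply(E[:3,3]-p), (Rt.inv().as_matrix()@E[:3,:3]))
print(monitor.get_obs()["q"])
T=chute(.5206,.0947,-.14)
W=lambda *q:T[:3,:3]@np.array(q)+T[:3,3]
for n,q in dict(pivot=(.08,0,.017),stubtop=(.058,0,.043),fin=(.028,0,.035),ml=(0,.0165,.031),mr=(0,-.0165,.031),up=(.095,.0165,.01)).items(): print(n,proj("wrist",W(*q)))
for n in("cover_grip","tab_stub","tab"): print(n,[(round(r["score"],2),np.round(np.array(r["centre"])*[512,384],1)) for r in spotter.search_frame("wrist",n)])
cv2.imwrite("pics/w1.png",cv2.resize(im,(800,600),interpolation=cv2.INTER_CUBIC))
E
```

```text
[0.5041 0.0935 0.274 ] 297.37699981928546 cam in tool [ 0.0811  0.0003 -0.1349] [[ 0.0014 -0.9499 -0.3125]
 [ 1.      0.0012  0.0009]
 [-0.0005 -0.3125  0.9499]]
[-0.0176 -0.2605  2.0161 -0.0607  0.9712  1.7188]
pivot [249.5165 148.6084]
stubtop [249.2263 180.1312]
fin [249.5171 209.4588]
ml [232.2436 235.3516]
mr [267.1763 235.339 ]
up [231.4435 130.8665]
cover_grip [(0.83, array([342.1, 213. ])), (0.76, array([250.1, 196.3]))]
tab_stub [(0.86, array([244.7, 166.7]))]
tab [(0.88, array([247.8, 161.9]))]
```

View pics/w1.png

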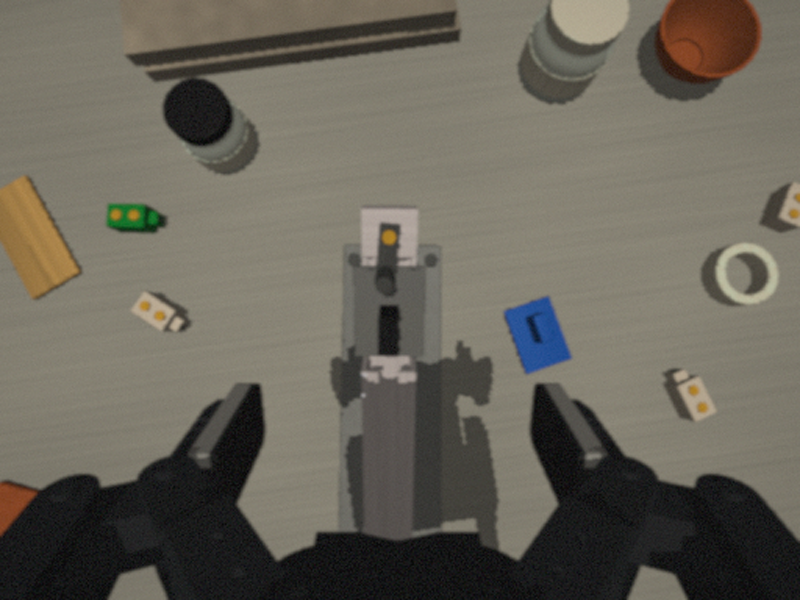

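```bash
cat >> h.py <<'E'
T=chute(.5206,.0947,-.14); T[:3,3]+=T[:3,:3]@[-.0015,.0005,0]
W=lambda *q:T[:3,:3]@np.array(q)+T[:3,3]
def inch(p): return T[:3,:3].T@(np.asarray(p)-T[:3,3])
np.set_printoptions(precision=4,suppress=True)
E
python3 - <<'E'
from h import *
print(inch(tool()[0])); go(W(.058,0,.029),ontool(T,1))
E
```

```text
[ 0.0506 -0.0038  0.1492]
move [ 0.125 -0.064  2.003] [ 0.002  0.002 -0.01 ] rows>= 1.927886951781739
```

>>> move_arm:
  motion:
    - [[0.12, -0.06, 0.8], [0, 0, 0], 30]
    - [[0.12, -0.06, 1.0], [0, 0, 0], 30]
    - [[0.12, -0.06, 1.0], [0, 0, 0], 30]
    - [[0.12, -0.06, 1.0], [0, 0, 0], 30]
    - [[0.12, -0.06, 1.0], [0, 0, 0], 30]

```text
time_s: 3.4
eef_pos: [0.536, 0.0941, 0.2236]
eef_rot: [0.014, 0.976, -0.068, 0.208]
wrist_force: [0.0, -0.2, -0.7]
opening: 0.301
```

```bash
python3 - <<'E'
from h import *
print(inch(tool()[0]),monitor.get_obs()["opening"]); go(W(.058,0,.029),ontool(T,1))
im=viewer.camera("wrist"); print(proj("wrist",W(.08,0,.017)),proj("wrist",W(.058,0,.043)),proj("wrist",W(.058,0,.017)),proj("wrist",W(.04,0,.035)),proj("wrist",W(.016,0,.035)))
cv2.imwrite("pics/w2.png",im[60:330,110:400])
E
```

```text
[0.0585 0.001  0.0902] 0.30122094648229947
move [-0.009  0.018  1.021] [-0.006 -0.011  0.003] rows>= 0.9800377051166135
[255.0488 176.7597] [255.0567 219.201 ] [254.9512 205.0015] [254.938 237.832] [254.8333 267.1212]
```

View pics/w2.png

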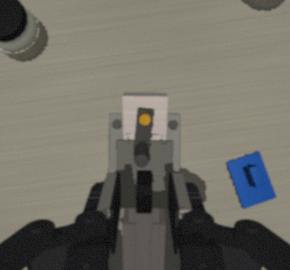

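>>> move_arm:
  motion:
    - [[-0.03, 0, 0.7], [0, 0, 0], 30]
    - [[-0.03, -0.01, 1.02], [0, 0, 0], 30]
    - [[-0.03, -0.01, 1.02], [0, 0, 0], 30]
    - [[-0.03, -0.01, 1.02], [0, 0, 0], 0]
    - [[-0.03, -0.01, 1.02], [0, 0, 0], 0]
    - [[-0.03, -0.01, 1.02], [0, 0, 0], 0]
    - [[-0.03, -0.01, 1.02], [0, 0, 0], 0]
    - [[-0.03, -0.01, 1.02], [0, 0, 0], 0]

```text
time_s: 4.45
eef_pos: [0.5589, 0.0916, 0.1665]
eef_rot: [0.014, 0.976, -0.068, 0.208]
wrist_force: [-5.5, 1.3, 7.0]
opening: 0.09
```

```bash
python3 - <<'E'
from h import *
print(inch(tool()[0]),monitor.get_obs()["opening"]*85,monitor.get_obs()["wrist_force"])
E
```

```text
[0.0563 0.0018 0.0287] 7.663030302677906 [-5.4802  1.2835  7.0388]
```

>>> move_arm:
  motion:
    - [[0, 0, -0.05], [0, 0, 0], 0]
    - [[0.02, -0.11, -0.05], [0, 0, 0], 0]
    - [[0.02, -0.11, -0.05], [0, 0, 0], 0]
    - [[0.06, -0.21, -0.05], [0, 0, 0], 0]
    - [[0.1, -0.25, -0.05], [0, 0, 0], 0]
    - [[0.14, -0.29, -0.05], [0, 0, 0], 0]
    - [[0.23, -0.34, -0.05], [0, 0, 0], 0]
    - [[0.3, -0.36, -0.05], [0, 0, 0], 0]
    - [[0.36, -0.36, -0.05], [0, 0, 0], 0]
    - [[0.37, -0.36, -0.05], [0, 0, 0], 0]

```text
time_s: 5.7
eef_pos: [0.5786, 0.1098, 0.1745]
eef_rot: [0.015, 0.976, -0.068, 0.204]
wrist_force: [1.7, -2.3, -12.7]
opening: 0.087
```

```bash
python3 - <<'E'
from h import *
print(inch(tool()[0]),monitor.get_obs()["opening"]*85,monitor.get_obs()["wrist_force"])
E
```

```text
[0.0751 0.0225 0.0291] 7.367677221338004 [  1.6623  -2.3371 -12.7239]
```

>>> move_arm:
  motion:
    - [[0, 0, 0], [0, 0, 0], 35]
    - [[0, 0, 0], [0, 0, 0], 35]
    - [[0, 0, 0], [0, 0, 0], 35]
    - [[0, 0, -0.8], [0, 0, 0], 35]
    - [[0, 0, -0.8], [0, 0, 0], 35]
    - [[0, 0.3, -0.8], [0, 0, 0], 35]
    - [[-0.4, 0.37, -0.8], [0, 0, 0], 35]
    - [[-0.8, 0.37, -0.8], [0, 0, 0], 35]
    - [[-0.8, 0.37, -0.8], [0, 0, 0], 35]
    - [[-0.8, 0.37, -0.8], [0, 0, 0], 35]

```text
time_s: 6.95
eef_pos: [0.5158, 0.0969, 0.2025]
eef_rot: [0.014, 0.976, -0.068, 0.208]
wrist_force: [0.0, -0.1, 0.1]
opening: 0.349
```

```bash
python3 - <<'E'
from h import *
print(inch(tool()[0]),monitor.get_obs()["opening"]*85,monitor.get_obs()["wrist_force"],monitor.get_obs()["q"]); go(W(.026,0,.0215),ontool(T,1))
im=viewer.camera("wrist"); cv2.imwrite("pics/w3.png",cv2.resize(im[60:330,110:400],None,fx=2,fy=2))
for q in [(.08,0,.017),(.016,0,.035),(.04,0,.035),(0,0,.031)]:print(proj("wrist",W(*q))*2-[220,120])
E
```

```text
[0.0313 0.001  0.0792] 29.684519025973778 [ 0.0127 -0.1033  0.1068] [-0.0087 -0.143   2.0727 -0.0737  0.7963  1.7419]
move [-0.089  0.018  0.962] [-0.005 -0.008  0.003] rows>= 0.9275189664849094
[290.3854 164.537 ]
[289.9345 363.1275]
[290.1668 296.8828]
[289.7594 398.3791]
```

View pics/w3.png

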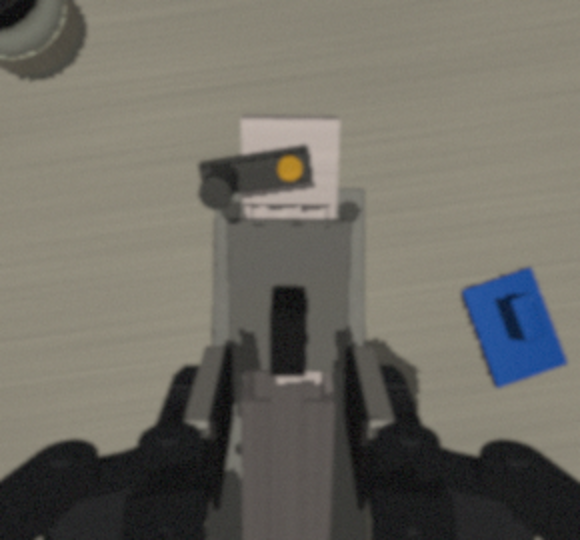

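>>> move_arm:
  motion:
    - [[-0.12, 0.01, 0.4], [0, 0, 0], 35]
    - [[-0.12, 0.01, 0.9], [0, 0, 0], 35]
    - [[-0.12, 0.01, 0.9], [0, 0, 0], 35]
    - [[-0.12, 0.01, 0.9], [0, 0, 0], 0]
    - [[-0.12, 0.01, 0.9], [0, 0, 0], 0]
    - [[-0.12, 0.01, 0.9], [0, 0, 0], 0]
    - [[-0.12, 0.01, 0.9], [0, 0, 0], 0]
    - [[-0.12, 0.01, 0.9], [0, 0, 0], 0]

```text
time_s: 8.0
eef_pos: [0.5305, 0.0943, 0.1504]
eef_rot: [0.014, 0.976, -0.068, 0.208]
wrist_force: [-3.5, 0.8, 6.8]
opening: 0.119
```

```bash
python3 - <<'E'
from h import *
o=monitor.get_obs(); print(inch(tool()[0]),o["opening"]*85,o["wrist_force"],o["eef_pos"],o["eef_rot"])
go(W(.025,0,.13),ontool(T,1))
E
```

```text
[0.0237 0.0005 0.0256] 10.097630123396915 [-3.4565  0.7951  6.7837] [0.5305 0.0943 0.1504] [ 0.0142  0.9757 -0.0681  0.208 ]
move [ 0.024  0.007 -1.74 ] [-0.006 -0.008  0.003] rows>= 1.6701828483698218
```

>>> move_arm:
  motion:
    - [[0, 0, -0.3], [0, 0, 0], 0]
    - [[0, 0, -1.0], [0, 0, 0], 0]
    - [[0, 0, -1.7], [0, 0, 0], 0]
    - [[0, 0, -1.7], [0, 0, 0], 0]

```text
time_s: 8.5
eef_pos: [0.4899, 0.1002, 0.2462]
eef_rot: [0.014, 0.975, -0.068, 0.21]
wrist_force: [0.5, -1.1, -0.9]
opening: 0.125
```

```bash
python3 - <<'E'
from h import *
o=monitor.get_obs(); print(inch(tool()[0]),o["opening"]*85,o["wrist_force"],o["q"])
go([.42,.25,.10],down(-.14))
E
```

```text
[0.0252 0.0007 0.1298] 10.608913608796714 [ 0.5454 -1.0977 -0.9004] [-0.0005 -0.2678  2.0809 -0.0707  0.9086  1.7411]
move [-2.371 -2.308  1.605] [-0.01  -3.04   0.006] rows>= 3.5304720417606554
```

>>> move_arm:
  motion:
    - [[-0.6, -1.2, 0.4], [0, -1, 0], 0]
    - [[-2.37, -2.31, 1.6], [0, -3.04, 0], 0]
    - [[-2.37, -2.31, 1.6], [0, -3.04, 0], 0]
    - [[-2.37, -2.31, 1.6], [0, -3.04, 0], 0]
    - [[-2.37, -2.31, 1.6], [0, -3.04, 0], 0]
    - [[-2.37, -2.31, 1.6], [0, -3.04, 0], 0]
    - [[-2.37, -2.31, 1.6], [0, -3.04, 0], 0]

```text
time_s: 9.38
eef_pos: [0.4194, 0.2495, 0.0983]
eef_rot: [-0.001, 0.998, -0.07, -0.002]
wrist_force: [-0.2, 0.2, -0.8]
opening: 0.125
```

```bash
python3 - <<'E'
from h import *
o=monitor.get_obs(); print(o["opening"]*85,o["wrist_force"],o["q"],o["eef_pos"])
go([.42,.25,.0255],down(-.14))
E
```

```text
10.621319286555574 [-0.1935  0.2328 -0.8195] [0.2911 0.1728 1.9331 0.0032 1.0388 2.0007] [0.4194 0.2495 0.0983]
move [ 0.013 -0.007  1.213] [-0.009  0.028 -0.003] rows>= 1.1649166492156657
```

>>> move_arm:
  motion:
    - [[0, 0, 0.8], [0, 0, 0], 0]
    - [[0, 0, 1.1], [0, 0, 0], 0]
    - [[0, 0, 1.2], [0, 0, 0], 0]
    - [[0, 0, 1.22], [0, 0, 0], 0]
    - [[0, 0, 1.22], [0, 0, 0], 0]

```text
time_s: 10.0
eef_pos: [0.4187, 0.2502, 0.0251]
eef_rot: [-0.001, 0.998, -0.07, -0.002]
wrist_force: [-0.4, -0.1, -0.2]
opening: 0.122
```

>>> move_arm:
  motion:
    - [[0, 0, 0], [0, 0, 0], 35]
    - [[0, 0, 0], [0, 0, 0], 35]
    - [[0, 0, 0], [0, 0, 0], 35]
    - [[0, 0, -0.8], [0, 0, 0], 35]
    - [[0, 0, -1.6], [0, 0, 0], 50]
    - [[0, 0, -2.5], [0, 0, 0], 50]
    - [[0, 0, -2.5], [0, 0, 0], 50]
    - [[0, 0, -2.5], [0, 0, 0], 50]

```text
time_s: 11.0
eef_pos: [0.4181, 0.2497, 0.1736]
eef_rot: [-0.0, 0.998, -0.07, -0.003]
wrist_force: [1.0, -0.2, 1.2]
opening: 0.499
```

```bash
python3 - <<'E'
from h import *
o=monitor.get_obs(); print(o["opening"]*85,o["wrist_force"],o["q"],o["eef_pos"])
im=viewer.camera("wrist")
cv2.imwrite("pics/w4.png",cv2.resize(im,(800,600)))
print([(round(r["score"],2),np.round(np.array(r["centre"])*[512,384],1)) for r in spotter.search_frame("wrist","conn1_mid")])
print([(round(r["score"],2),np.round(np.array(r["centre"])*[512,384],1)) for r in spotter.search_frame("wrist","cover_grip")])
E
```

```text
42.42041618715301 [ 0.9656 -0.1602  1.166 ] [0.2922 0.0588 1.8833 0.0031 1.2053 2.0012] [0.4181 0.2497 0.1736]
[]
[(0.9, array([254.7, 163.5]))]
```

View pics/w4.png

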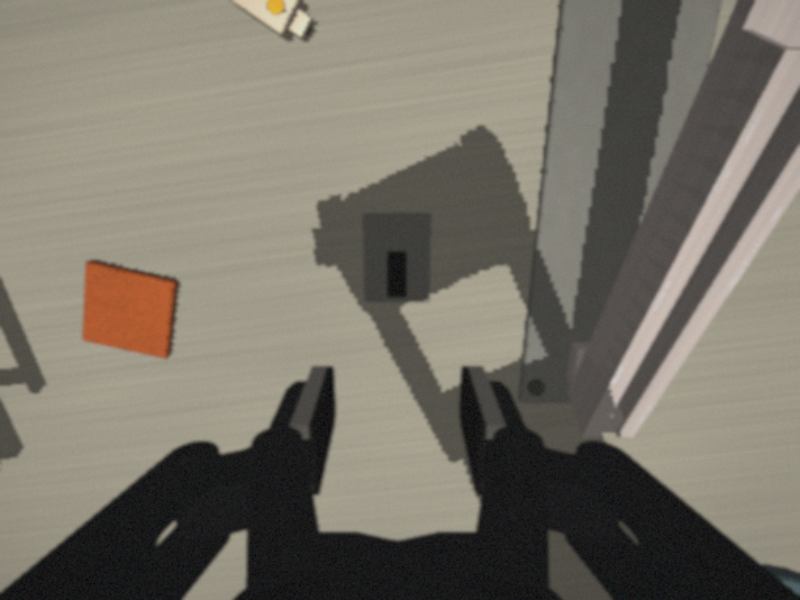

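```bash
cat >> h.py <<'E'
from scipy.optimize import minimize
def box(x0,x1,w,z0,z1): return np.array([[x,y,z] for x in(x0,x1) for y in(-w/2,w/2) for z in(z0,z1)])
PARTS=[box(-.017,.017,.022,0,.024),box(.017,.025,.012,.004,.02)]
def sil(n,x,y,th,sc=4):
    c=R.from_euler('z',th).as_matrix(); m=np.zeros((384,512),np.uint8)
    for P in PARTS:
        q=np.array([proj(n,c@p+[x,y,0]) for p in P]); h=cv2.convexHull((q*16).astype(np.int32)); cv2.fillConvexPoly(m,h,1,shift=4)
    return m
def fit(n,m,x,y):
    m=m.astype(np.uint8)
    def cost(p):
        s=sil(n,*p); return 1-(s&m).sum()/max(1,(s|m).sum())
    best=min(((cost((x,y,t)),t) for t in np.arange(-np.pi,np.pi,np.pi/12)))
    out=[]
    for t in (best[1],best[1]+np.pi):
        r=minimize(cost,[x,y,t],method="Nelder-Mead",options=dict(initial_simplex=np.array([[x,y,t],[x+.006,y,t],[x,y+.006,t],[x,y,t+.25]]),xatol=1e-4,fatol=1e-4)); out.append((r.fun,r.x))
    return sorted(out,key=lambda a:a[0])
def see(name,n="wrist"):
    im=viewer.camera(n); o=im.copy()
    for r in spotter.outline_of(n,"conn1_mid"):
        m=r["region"]; ys,xs=np.nonzero(m)
        if len(xs)<60: continue
        p=atz(n,xs.mean(),ys.mean(),.012); f=fit(n,m,p[0],p[1])
        print(round(r["score"],2),"px",xs.mean().round(),ys.mean().round(),"area",len(xs),"bgr",im[m].mean(0).round(),"xy",p[:2],"| iou",1-f[0][0],f[0][1],"| alt",1-f[1][0],f[1][1])
        for g,col in ((m,(0,255,0)),(sil(n,*f[0][1]),(255,0,255))):
            k,_=cv2.findContours(g.astype(np.uint8),cv2.RETR_EXTERNAL,cv2.CHAIN_APPROX_NONE); cv2.drawContours(o,k,-1,col,1)
    cv2.imwrite(f"pics/{name}.png",o); return im
E
python3 - <<'E'
from h import *
go([.575,.29,.18],down(.9))
E
```

```text
move [ 2.507 -1.035 -0.155] [-0.028  0.065 -7.445] rows>= 5.5663712752806545
```

>>> move_arm:
  motion:
    - [[2.5, -1.03, -0.15], [0, 0, -7.45], 50]
    - [[2.5, -1.03, -0.15], [0, 0, -7.45], 50]
    - [[2.5, -1.03, -0.15], [0, 0, -7.45], 50]
    - [[2.5, -1.03, -0.15], [0, 0, -7.45], 50]
    - [[2.5, -1.03, -0.15], [0, 0, -7.45], 50]
    - [[2.5, -1.03, -0.15], [0, 0, -7.45], 50]
    - [[2.5, -1.03, -0.15], [0, 0, -7.45], 50]
    - [[2.5, -1.03, -0.15], [0, 0, -7.45], 50]
    - [[2.5, -1.03, -0.15], [0, 0, -7.45], 50]

```text
time_s: 12.28
eef_pos: [0.5755, 0.2901, 0.1816]
eef_rot: [-0.002, 0.901, 0.435, -0.003]
wrist_force: [0.2, 0.2, -0.0]
opening: 0.497
```

```bash
python3 - <<'E'
from h import *
print(tool()[0],monitor.get_obs()["q"]); see("a1")
im=cv2.imread("pics/a1.png"); cv2.imwrite("pics/a1b.png",cv2.resize(im,(800,600)))
E
```

```text
[0.5755 0.2901 0.1816] [0.2817 0.3877 1.4678 0.003  1.2924 0.952 ]
```

View pics/a1b.png

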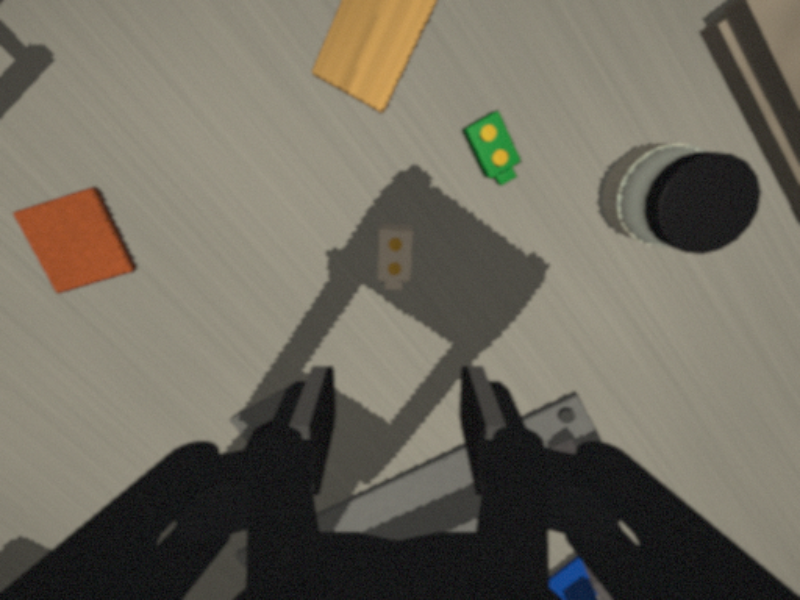

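```bash
cat >> h.py <<'E'
def brass(n="wrist",im=None,show=True):
    im=viewer.camera(n) if im is None else im
    h=cv2.cvtColor(im,cv2.COLOR_BGR2HSV); m=cv2.inRange(h,(10,110,60),(28,255,255))
    k,_,st,ce=cv2.connectedComponentsWithStats(m); b=[(ce[i],st[i,4]) for i in range(1,k) if 6<=st[i,4]<=150]
    P=[(atz(n,*c,.025),c,a) for c,a in b]
    for i in range(len(P)):
        for j in range(i):
            d=P[i][0]-P[j][0]; L=np.linalg.norm(d)
            if .009<L<.022: 
                mid=(P[i][0]+P[j][0])/2; u=(P[i][1]+P[j][1])/2; e=P[i][1]-P[j][1]; e=np.array([-e[1],e[0]])/np.hypot(*e)
                hs=[im[int(round(q[1])),int(round(q[0]))].tolist() for q in (u,)]
                print("pair px",u.round(1),"xy",mid[:2],"yaw mod pi",np.arctan2(d[1],d[0])%np.pi,"L mm",L*1e3,"areas",P[i][2],P[j][2],"midcol",hs)
    return im
E
python3 - <<'E'
from h import *
brass()
E
```

```text
pair px [315.7  92.8] xy [0.6691 0.3154] yaw mod pi 1.422457151076643 L mm 15.93712202514714 areas 76 71 midcol [[60, 142, 38]]
pair px [252.1 163.8] xy [0.5802 0.2989] yaw mod pi 0.851494394366382 L mm 15.819328402822922 areas 52 55 midcol [[83, 97, 104]]
```

```bash
python3 - <<'E'
from h import *
go([.580,.299,.018],down(.851))
E
```

```text
move [ 0.168 -0.019  2.733] [-0.04   0.022  0.353] rows>= 2.628614627171376
```

>>> move_arm:
  motion:
    - [[0.17, -0.02, 0.8], [-0.04, 0.02, 0.35], 50]
    - [[0.17, -0.02, 1.8], [-0.04, 0.02, 0.35], 50]
    - [[0.17, -0.02, 2.6], [-0.04, 0.02, 0.35], 50]
    - [[0.17, -0.02, 2.73], [-0.04, 0.02, 0.35], 50]
    - [[0.17, -0.02, 2.73], [-0.04, 0.02, 0.35], 50]

```text
time_s: 13.05
eef_pos: [0.5807, 0.2993, 0.019]
eef_rot: [0.0, 0.911, 0.413, 0.0]
wrist_force: [0.9, 0.6, -0.1]
opening: 0.499
```

>>> move_arm:
  motion:
    - [[0, 0, 0], [0, 0, 0], 0]
    - [[0, 0, 0], [0, 0, 0], 0]
    - [[0, 0, 0], [0, 0, 0], 0]
    - [[0, 0, 0], [0, 0, 0], 0]
    - [[0, 0, 0], [0, 0, 0], 0]

```text
time_s: 13.68
eef_pos: [0.5824, 0.2998, 0.0215]
eef_rot: [0.0, 0.911, 0.413, 0.003]
wrist_force: [0.1, 0.2, 7.2]
opening: 0.233
```

>>> move_arm:
  motion:
    - [[0, 0, -0.5], [0, 0, 0], 0]
    - [[0, 0, -1.5], [0, 0, 0], 0]
    - [[0, 0, -2.5], [0, 0, 0], 0]
    - [[0, 0, -3.5], [0, 0, 0], 0]
    - [[0, 0, -3.5], [0, 0, 0], 0]
    - [[0, 0, -3.5], [0, 0, 0], 0]

```text
time_s: 14.42
eef_pos: [0.58, 0.2991, 0.2288]
eef_rot: [0.0, 0.911, 0.413, 0.0]
wrist_force: [-0.0, 0.4, -1.6]
opening: 0.238
```

```bash
python3 - <<'E'
from h import *
o=monitor.get_obs();print(o["opening"],o["q"])
go(W(.035,0,.09),ontool(T,1))
E
```

```text
0.23823543526781002 [ 0.2947  0.3581  1.4087 -0.0002  1.3739  1.0136]
move [-3.263  1.41   0.249] [-1.485  2.742  6.997] rows>= 5.72723627476716
```

>>> move_arm:
  motion:
    - [[-3.26, 1.41, 0.25], [-1.48, 2.74, 7.0], 0]
    - [[-3.26, 1.41, 0.25], [-1.48, 2.74, 7.0], 0]
    - [[-3.26, 1.41, 0.25], [-1.48, 2.74, 7.0], 0]
    - [[-3.26, 1.41, 0.25], [-1.48, 2.74, 7.0], 0]
    - [[-3.26, 1.41, 0.25], [-1.48, 2.74, 7.0], 0]
    - [[-3.26, 1.41, 0.25], [-1.48, 2.74, 7.0], 0]
    - [[-3.26, 1.41, 0.25], [-1.48, 2.74, 7.0], 0]
    - [[-3.26, 1.41, 0.25], [-1.48, 2.74, 7.0], 0]
    - [[-3.26, 1.41, 0.25], [-1.48, 2.74, 7.0], 0]

```text
time_s: 15.55
eef_pos: [0.5151, 0.0962, 0.213]
eef_rot: [0.014, 0.976, -0.068, 0.206]
wrist_force: [-0.5, -0.4, -0.6]
opening: 0.238
```

```bash
python3 - <<'E'
from h import *
o=monitor.get_obs();print(o["opening"],o["q"],inch(tool()[0]))
go(W(.035,0.0005,.0235),ontool(T,1))
im=viewer.camera("wrist"); cv2.imwrite("pics/w5.png",cv2.resize(im[60:330,110:400],None,fx=2,fy=2))
E
```

```text
0.23759591345158892 [-0.0106 -0.158   2.0614 -0.0709  0.8262  1.7365] [0.035  0.0002 0.0891]
move [ 0.003 -0.005  1.093] [-0.001  0.019  0.006] rows>= 1.048943757386691
```

View pics/w5.png

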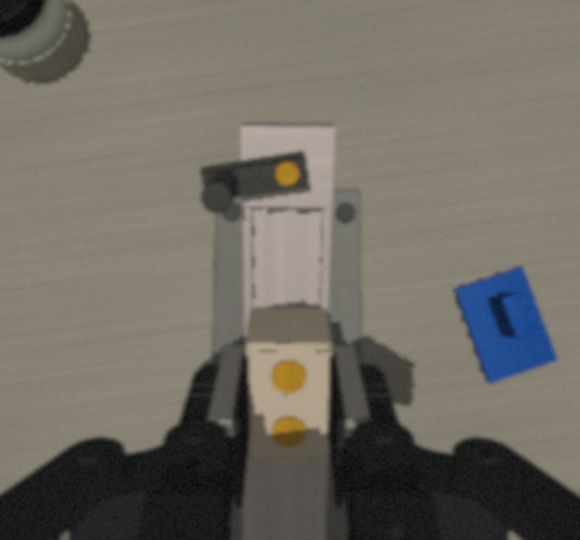

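>>> move_arm:
  motion:
    - [[0, 0, 0.6], [0, 0, 0], 0]
    - [[0, 0, 1.0], [0, 0, 0], 0]
    - [[0, 0, 1.08], [0, 0, 0], 0]
    - [[-0.2, 0, 1.08], [0, 0, 0], 0]
    - [[-0.2, 0, 1.08], [0, 0, 0], 0]
    - [[-0.2, 0, 1.08], [0, 0, 0], 0]

```text
time_s: 16.35
eef_pos: [0.5304, 0.0943, 0.1502]
eef_rot: [0.014, 0.976, -0.068, 0.208]
wrist_force: [0.9, 0.0, -0.5]
opening: 0.239
```

>>> move_arm:
  motion:
    - [[0, 0, 0], [0, 0, 0], 45]
    - [[0, 0, 0], [0, 0, 0], 45]
    - [[0, 0, 0], [0, 0, 0], 45]
    - [[0, 0, 0], [0, 0, 0], 45]
    - [[0.1, 0, -0.6], [0, 0, 0], 45]
    - [[0.2, 0, -1.2], [0, 0, 0], 45]
    - [[0.2, 0, -1.2], [0, 0, 0], 45]
    - [[0.2, 0, -1.2], [0, 0, 0], 45]

```text
time_s: 17.35
eef_pos: [0.5118, 0.0966, 0.2193]
eef_rot: [0.014, 0.976, -0.069, 0.206]
wrist_force: [-0.3, 0.0, -0.3]
opening: 0.45
```

```bash
python3 - <<'E'
from h import *
print(inch(tool()[0]))
im=viewer.camera("wrist"); cv2.imwrite("pics/w6.png",cv2.resize(im[60:330,110:400],None,fx=1.5,fy=1.5))
im=viewer.camera("side"); a=cv2.resize(im[190:300,225:360],None,fx=3,fy=3,interpolation=cv2.INTER_CUBIC)
w=cv2.imread("pics/w6.png"); H=max(a.shape[0],w.shape[0]); c=np.zeros((H,a.shape[1]+w.shape[1],3),np.uint8); c[:w.shape[0],:w.shape[1]]=w; c[:a.shape[0],w.shape[1]:]=a; cv2.imwrite("pics/w6.png",c[:, :800]); print(c.shape)
go([.43,-.17,.2],down(.5)); go([.46,-.15,.2],down(.5))
E
```

```text
[0.0345 0.0002 0.0962]
(405, 840, 3)
move [-0.783  4.589 -0.01 ] [ 0.953 -2.868 -4.52 ] rows>= 4.469013364218545
move [-0.372  4.189  0.17 ] [ 0.953 -2.868 -4.52 ] rows>= 4.065114091743809
```

View pics/w6.png

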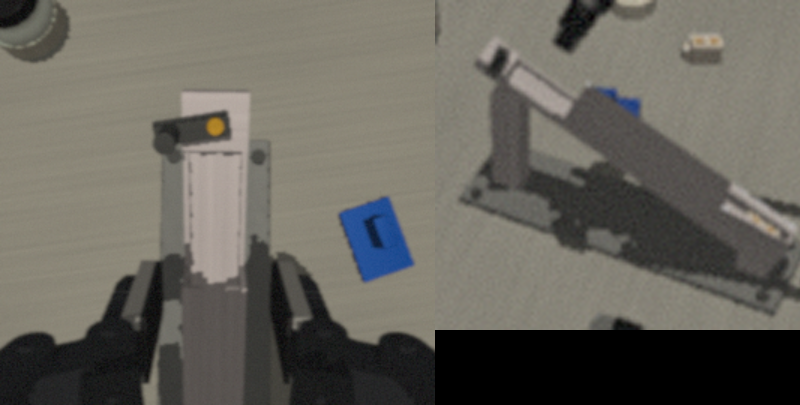

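>>> move_arm:
  motion:
    - [[-0.65, 4.4, 0.05], [0.95, -2.87, -4.52], 50]
    - [[-0.65, 4.4, 0.05], [0.95, -2.87, -4.52], 50]
    - [[-0.65, 4.4, 0.05], [0.95, -2.87, -4.52], 50]
    - [[-0.65, 4.4, 0.05], [0.95, -2.87, -4.52], 50]
    - [[-0.65, 4.4, 0.05], [0.95, -2.87, -4.52], 50]
    - [[-0.65, 4.4, 0.05], [0.95, -2.87, -4.52], 50]
    - [[-0.65, 4.4, 0.05], [0.95, -2.87, -4.52], 50]
    - [[-0.65, 4.4, 0.05], [0.95, -2.87, -4.52], 50]

```text
time_s: 18.45
eef_pos: [0.4409, -0.1586, 0.2008]
eef_rot: [0.0, 0.969, 0.248, 0.001]
wrist_force: [0.4, 0.4, 0.5]
opening: 0.498
```

```bash
python3 - <<'E'
from h import *
o=monitor.get_obs();print(o["eef_pos"],o["q"],R.from_quat(np.roll(o["eef_rot"],-1)).as_matrix()[:,0])
im=brass(); see("d1"); cv2.imwrite("pics/d1raw.png",im)
top=viewer.camera("top"); brass("top",top)
s=top[180:270,290:400]; cv2.imwrite("pics/d1b.png",np.hstack([cv2.resize(im,(480,360)),cv2.resize(s,(320,262),interpolation=cv2.INTER_CUBIC)[:,:] if 0 else cv2.copyMakeBorder(cv2.resize(s,(320,262),interpolation=cv2.INTER_CUBIC),0,98,0,0,0)]))
E
```

```text
[ 0.4409 -0.1586  0.2008] [-0.6004 -0.0231  1.907   0.0014  1.2563  0.4689] [0.8771 0.4803 0.0018]
pair px [432.7  97. ] xy [ 0.5933 -0.2804] yaw mod pi 2.5852780295566298 L mm 15.98307815307383 areas 62 64 midcol [[161, 186, 202]]
pair px [251.6 170.9] xy [ 0.4388 -0.1581] yaw mod pi 0.2897736334440624 L mm 16.104563846671567 areas 45 43 midcol [[83, 95, 105]]
pair px [410.7 208.3] xy [ 0.487  -0.3362] yaw mod pi 1.22227720679271 L mm 15.990195838596483 areas 43 43 midcol [[162, 187, 205]]
0.88 px 252.0 166.0 area 793 bgr [ 77.  93. 102.] xy [ 0.4406 -0.1576] | iou 0.9347568208778173 [ 0.439  -0.1577  0.2889] | alt 0.8535469107551488 [ 0.4442 -0.156   3.4675]
pair px [499.9 100.6] xy [ 0.9086 -0.7759] yaw mod pi 0.04260083894932398 L mm 21.104808984684833 areas 18 12 midcol [[17, 31, 42]]
pair px [506.9 165.2] xy [ 0.6967 -0.78  ] yaw mod pi 0.026629005287329033 L mm 14.730503976018815 areas 17 31 midcol [[19, 39, 54]]
pair px [507.3 170.3] xy [ 0.6806 -0.78  ] yaw mod pi 3.113484951510628 L mm 17.47720230497659 areas 8 17 midcol [[16, 33, 45]]
pair px [347.8 197.9] xy [ 0.5936 -0.2798] yaw mod pi 2.559101933634112 L mm 15.566241586986592 areas 6 8 midcol [[142, 170, 186]]
pair px [366.8 232. ] xy [ 0.4875 -0.3348] yaw mod pi 1.1843537124729373 L mm 16.315844788494726 areas 7 7 midcol [[131, 161, 176]]
pair px [215.6 284.6] xy [0.3272 0.1296] yaw mod pi 3.0029262051598016 L mm 14.221472692401234 areas 7 7 midcol [[117, 145, 165]]
```

View pics/d1b.png

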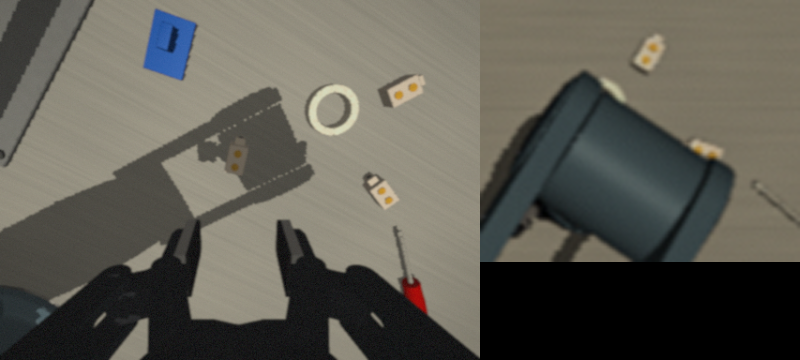

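```bash
python3 - <<'E'
from h import *
go([.439,-.158,.018],down(.289))
E
```

```text
move [-0.029 -0.039  3.056] [ 0.011 -0.016  1.521] rows>= 2.933910397654038
```

>>> move_arm:
  motion:
    - [[-0.03, -0.04, 0.8], [0, 0, 1], 50]
    - [[-0.03, -0.04, 1.8], [0, 0, 1.52], 50]
    - [[-0.03, -0.04, 2.7], [0, 0, 1.52], 50]
    - [[-0.03, -0.04, 3.04], [0, 0, 1.52], 50]
    - [[-0.03, -0.04, 3.04], [0, 0, 1.52], 50]
    - [[-0.03, -0.04, 3.04], [0, 0, 1.52], 0]
    - [[-0.03, -0.04, 3.04], [0, 0, 1.52], 0]
    - [[-0.03, -0.04, 3.04], [0, 0, 1.52], 0]
    - [[-0.03, -0.04, 3.04], [0, 0, 1.52], 0]
    - [[-0.03, -0.04, 3.04], [0, 0, 1.52], 0]

```text
time_s: 19.9
eef_pos: [0.44, -0.1595, 0.0204]
eef_rot: [0.001, 0.99, 0.143, 0.002]
wrist_force: [-1.0, 0.8, 7.2]
opening: 0.236
```

>>> move_arm:
  motion:
    - [[0, 0, -0.5], [0, 0, 0], 0]
    - [[0, 0, -1.5], [0, 0, 0], 0]
    - [[0, 0, -2.5], [0, 0, 0], 0]
    - [[0, 0, -3.5], [0, 0, 0], 0]
    - [[0, 0, -3.5], [0, 0, 0], 0]
    - [[0, 0, -3.5], [0, 0, 0], 0]

```text
time_s: 20.65
eef_pos: [0.4379, -0.1585, 0.2286]
eef_rot: [0.0, 0.99, 0.143, 0.001]
wrist_force: [-0.0, 0.6, -0.1]
opening: 0.237
```

```bash
python3 - <<'E'
from h import *
o=monitor.get_obs();print(o["opening"],o["q"],o["eef_pos"])
go(W(.035,0,.09),ontool(T,-1))
go([.45,-.04,.23],down(1.7))
E
```

```text
0.2366393160149519 [-0.6036 -0.0618  1.885   0.0009  1.3161  0.6791] [ 0.4379 -0.1585  0.2286]
move [ 2.431 -3.704  0.247] [ -4.028  -0.873 -19.062] rows>= 14.581289965988246
move [ 0.754 -1.836 -0.024] [  0.018  -0.006 -10.114] rows>= 7.561646209474706
```

>>> move_arm:
  motion:
    - [[2.43, -3.7, 0.0], [-4.03, -0.87, -19.06], 0]
    - [[2.43, -3.7, 0.0], [-4.03, -0.87, -19.06], 0]
    - [[2.43, -3.7, 0.0], [-4.03, -0.87, -19.06], 0]
    - [[2.43, -3.7, 0.0], [-4.03, -0.87, -19.06], 0]
    - [[2.43, -3.7, 0.0], [-4.03, -0.87, -19.06], 0]
    - [[2.43, -3.7, 0.0], [-4.03, -0.87, -19.06], 0]
    - [[2.43, -3.7, 0.0], [-4.03, -0.87, -19.06], 0]
    - [[2.43, -3.7, 0.0], [-4.03, -0.87, -19.06], 0]
    - [[2.43, -3.7, 0.0], [-4.03, -0.87, -19.06], 0]
    - [[2.43, -3.7, 0.0], [-4.03, -0.87, -19.06], 0]

```text
time_s: 21.9
eef_pos: [0.5134, 0.0956, 0.226]
eef_rot: [0.169, 0.47, 0.866, -0.013]
wrist_force: [0.3, 0.4, -0.8]
opening: 0.235
```

```bash
python3 - <<'E'
from h import *
o=monitor.get_obs();print(o["opening"],o["q"],o["eef_pos"])
go(W(.035,0.0003,.08),ontool(T,-1))
E
```

```text
0.23457447399702128 [ 0.0792 -0.0703  1.9365 -0.2415  1.0131 -0.3967] [0.5134 0.0956 0.226 ]
move [0.065 0.026 0.359] [-1.263 -0.299 -5.886] rows>= 4.506649648448583
```

>>> move_arm:
  motion:
    - [[0.06, 0.03, 0.36], [-1.26, -0.3, -5.89], 0]
    - [[0.06, 0.03, 0.36], [-1.26, -0.3, -5.89], 0]
    - [[0.06, 0.03, 0.36], [-1.26, -0.3, -5.89], 0]
    - [[0.06, 0.03, 0.36], [-1.26, -0.3, -5.89], 0]
    - [[0.06, 0.03, 0.36], [-1.26, -0.3, -5.89], 0]
    - [[0.06, 0.03, 0.36], [-1.26, -0.3, -5.89], 0]
    - [[0.06, 0.03, 0.36], [-1.26, -0.3, -5.89], 0]

```text
time_s: 22.78
eef_pos: [0.5202, 0.0955, 0.2064]
eef_rot: [0.208, 0.072, 0.975, -0.014]
wrist_force: [-0.0, 0.7, -0.2]
opening: 0.235
```

```bash
python3 - <<'E'
from h import *
o=monitor.get_obs();print(o["opening"],o["q"],o["eef_pos"])
go(W(.035,0.0003,.0225),ontool(T,-1))
E
```

```text
0.23545733429040114 [-0.0104 -0.1384  2.0603 -0.0755  0.8035 -1.3918] [0.5202 0.0955 0.2064]
move [0.034 0.002 0.974] [-0.011  0.014 -0.058] rows>= 0.9357929002455387
```

>>> move_arm:
  motion:
    - [[0.03, 0, 0.5], [0, 0, 0], 0]
    - [[0.03, 0, 0.9], [0, 0, 0], 0]
    - [[0.03, 0, 0.96], [0, 0, 0], 0]
    - [[0.23, 0, 0.96], [0, 0, 0], 0]
    - [[0.23, 0, 0.96], [0, 0, 0], 0]
    - [[0.23, 0, 0.96], [0, 0, 0], 0]

```text
time_s: 23.52
eef_pos: [0.5321, 0.0942, 0.1505]
eef_rot: [0.21, 0.071, 0.975, -0.014]
wrist_force: [0.8, -0.2, -0.3]
opening: 0.238
```

>>> move_arm:
  motion:
    - [[0, 0, 0], [0, 0, 0], 45]
    - [[0, 0, 0], [0, 0, 0], 45]
    - [[0, 0, 0], [0, 0, 0], 45]
    - [[0, 0, 0], [0, 0, 0], 45]
    - [[-0.1, 0, -0.6], [0, 0, 0], 45]
    - [[-0.2, 0, -1.4], [0, 0, 0], 45]
    - [[-0.2, 0, -1.4], [0, 0, 0], 45]
    - [[-0.2, 0, -1.4], [0, 0, 0], 45]

```text
time_s: 24.52
eef_pos: [0.5083, 0.0974, 0.2306]
eef_rot: [0.209, 0.071, 0.975, -0.014]
wrist_force: [-1.0, -0.6, -0.5]
opening: 0.453
```

```bash
python3 - <<'E'
from h import *
print(inch(tool()[0]),monitor.get_obs()["wrist_force"])
for n in ("top","side"):
    im=viewer.camera(n); cv2.imwrite(f"pics/x_{n}2.png",im)
    brass(n,im)
go([.487,-.336,.19],down(1.222))
E
```

```text
[0.0359 0.0004 0.108 ] [-0.9685 -0.6447 -0.5308]
pair px [499.9 100.6] xy [ 0.9086 -0.7759] yaw mod pi 0.04260083894932398 L mm 21.104808984684833 areas 18 12 midcol [[14, 28, 40]]
pair px [506.8 165.2] xy [ 0.6967 -0.7797] yaw mod pi 3.1315575255360946 L mm 14.63055448414318 areas 18 31 midcol [[19, 38, 54]]
pair px [507.2 170.2] xy [ 0.6806 -0.7797] yaw mod pi 0.0027240435419062514 L mm 17.565827803778653 areas 8 18 midcol [[16, 33, 46]]
pair px [347.8 197.9] xy [ 0.5936 -0.2798] yaw mod pi 2.559101933634112 L mm 15.566241586986592 areas 6 8 midcol [[141, 172, 186]]
pair px [367. 232.] xy [ 0.4875 -0.3354] yaw mod pi 1.1843399481064916 L mm 16.315144242714975 areas 8 6 midcol [[132, 161, 175]]
pair px [188.9 296.1] xy [0.666  0.3169] yaw mod pi 1.374145615623404 L mm 15.730570258040544 areas 6 7 midcol [[61, 112, 63]]
move [-0.384 -7.195  0.879] [ 2.673  2.165 12.489] rows>= 9.685641721664501
```

>>> move_arm:
  motion:
    - [[-0.38, -7.2, 0.5], [2.67, 2.17, 12.49], 50]
    - [[-0.38, -7.2, 0.5], [2.67, 2.17, 12.49], 50]
    - [[-0.38, -7.2, 0.5], [2.67, 2.17, 12.49], 50]
    - [[-0.38, -7.2, 0.88], [2.67, 2.17, 12.49], 50]
    - [[-0.38, -7.2, 0.88], [2.67, 2.17, 12.49], 50]
    - [[-0.38, -7.2, 0.88], [2.67, 2.17, 12.49], 50]
    - [[-0.38, -7.2, 0.88], [2.67, 2.17, 12.49], 50]
    - [[-0.38, -7.2, 0.88], [2.67, 2.17, 12.49], 50]
    - [[-0.38, -7.2, 0.88], [2.67, 2.17, 12.49], 50]
    - [[-0.38, -7.2, 0.88], [2.67, 2.17, 12.49], 50]

```text
time_s: 25.88
eef_pos: [0.4871, -0.3362, 0.1891]
eef_rot: [-0.002, 0.821, 0.572, 0.001]
wrist_force: [0.2, 0.5, -0.8]
opening: 0.501
```

>>> move_arm:
  motion:
    - [[0, 0, 0], [0, 0, 0], 50]
    - [[0, 0, 0], [0, 0, 0], 50]

```text
time_s: 26.12
eef_pos: [0.4873, -0.3358, 0.1903]
eef_rot: [-0.0, 0.818, 0.575, 0.001]
wrist_force: [0.2, -0.1, 0.4]
opening: 0.501
```

```bash
python3 - <<'E'
from h import *
o=monitor.get_obs();print(o["eef_pos"],o["q"])
im=brass(); cv2.imwrite("pics/c_raw.png",im)
s=viewer.camera("side"); s=cv2.resize(s[190:310,225:365],None,fx=3,fy=3,interpolation=cv2.INTER_CUBIC)
a=cv2.resize(im,(480,360)); b=np.zeros((360,420,3),np.uint8); b[:360,:320]=s[:360,100:420]; cv2.imwrite("pics/c1b.png",np.hstack([a,b[:,:320]]))
go([.487,-.336,.018],down(1.222))
E
```

```text
[ 0.4873 -0.3358  0.1903] [-0.805   0.2639  1.6102  0.0024  1.2676 -0.4594]
pair px [337.4  82. ] xy [ 0.593  -0.2802] yaw mod pi 2.5929867598104765 L mm 15.915260152689772 areas 72 67 midcol [[175, 200, 215]]
pair px [252.4 171.8] xy [ 0.4867 -0.3359] yaw mod pi 1.2172877387679961 L mm 15.862810033686566 areas 46 51 midcol [[86, 99, 106]]
move [-0.011 -0.011  2.883] [ 0.013 -0.013  0.013] rows>= 2.767512918053887
```

View pics/c1b.png

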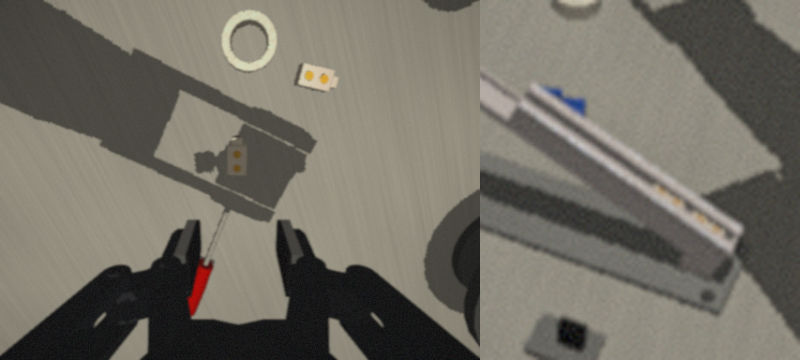

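>>> move_arm:
  motion:
    - [[-0.01, -0.01, 0.8], [0, 0, 0], 50]
    - [[-0.01, -0.01, 1.8], [0, 0, 0], 50]
    - [[-0.01, -0.01, 2.6], [0, 0, 0], 50]
    - [[-0.01, -0.01, 2.87], [0, 0, 0], 50]
    - [[-0.01, -0.01, 2.87], [0, 0, 0], 50]
    - [[-0.01, -0.01, 2.87], [0, 0, 0], 0]
    - [[-0.01, -0.01, 2.87], [0, 0, 0], 0]
    - [[-0.01, -0.01, 2.87], [0, 0, 0], 0]
    - [[-0.01, -0.01, 2.87], [0, 0, 0], 0]
    - [[-0.01, -0.01, 2.87], [0, 0, 0], 0]

```text
time_s: 27.48
eef_pos: [0.489, -0.338, 0.022]
eef_rot: [0.003, 0.819, 0.574, 0.002]
wrist_force: [-0.3, 0.2, 7.8]
opening: 0.235
```

>>> move_arm:
  motion:
    - [[0, 0, -0.5], [0, 0, 0], 0]
    - [[0, 0, -1.5], [0, 0, 0], 0]
    - [[0, 0, -2.5], [0, 0, 0], 0]
    - [[0, 0, -3.5], [0, 0, 0], 0]
    - [[0, 0, -3.5], [0, 0, 0], 0]
    - [[0, 0, -3.5], [0, 0, 0], 0]

```text
time_s: 28.22
eef_pos: [0.4867, -0.3364, 0.2297]
eef_rot: [0.001, 0.819, 0.574, 0.001]
wrist_force: [0.1, 0.3, -0.7]
opening: 0.239
```

```bash
python3 - <<'E'
from h import *
o=monitor.get_obs();print(o["opening"],o["eef_pos"])
go(W(.035,0.0003,.08),ontool(T,-1))
E
```

```text
0.23896243317038593 [ 0.4867 -0.3364  0.2297]
move [ 6.952 -1.959  0.419] [ -2.641  -2.145 -12.539] rows>= 9.713531275367842
```

>>> move_arm:
  motion:
    - [[6.95, -1.96, 0], [-2.64, -2.15, -12.54], 0]
    - [[6.95, -1.96, 0], [-2.64, -2.15, -12.54], 0]
    - [[6.95, -1.96, 0], [-2.64, -2.15, -12.54], 0]
    - [[6.95, -1.96, 0], [-2.64, -2.15, -12.54], 0]
    - [[6.95, -1.96, 0], [-2.64, -2.15, -12.54], 0]
    - [[6.95, -1.96, 0], [-2.64, -2.15, -12.54], 0]
    - [[6.95, -1.96, 0], [-2.64, -2.15, -12.54], 0]
    - [[6.95, -1.96, 0.2], [-2.64, -2.15, -12.54], 0]
    - [[6.95, -1.96, 0.42], [-2.64, -2.15, -12.54], 0]
    - [[6.95, -1.96, 0.42], [-2.64, -2.15, -12.54], 0]

```text
time_s: 29.48
eef_pos: [0.516, 0.0961, 0.2004]
eef_rot: [0.204, 0.065, 0.977, -0.015]
wrist_force: [0.1, -0.2, 0.1]
opening: 0.238
```

>>> move_arm:
  motion:
    - [[0, 0, 0], [0, 0, 0], 0]
    - [[0, 0, 0], [0, 0, 0], 0]
    - [[0, 0, 0], [0, 0, 0], 0]

```text
time_s: 29.85
eef_pos: [0.5189, 0.0955, 0.2044]
eef_rot: [0.207, 0.069, 0.976, -0.014]
wrist_force: [-0.1, 0.2, -1.6]
opening: 0.235
```

```bash
python3 - <<'E'
from h import *
o=monitor.get_obs();print(o["opening"],inch(o["eef_pos"]))
go(W(.035,0.0003,.0225),ontool(T,-1))
E
```

```text
0.23507239022888957 [0.035  0.0001 0.0796]
move [-0.001  0.004  0.952] [-0.002 -0.007 -0.01 ] rows>= 0.9142127648217798
```

>>> move_arm:
  motion:
    - [[0, 0, 0.5], [0, 0, 0], 0]
    - [[0, 0, 0.88], [0, 0, 0], 0]
    - [[0, 0, 0.94], [0, 0, 0], 0]
    - [[0.2, 0, 0.94], [0, 0, 0], 0]
    - [[0.2, 0, 0.94], [0, 0, 0], 0]
    - [[0.2, 0, 0.94], [0, 0, 0], 0]

```text
time_s: 30.6
eef_pos: [0.5309, 0.0939, 0.1484]
eef_rot: [0.207, 0.068, 0.976, -0.014]
wrist_force: [0.0, -0.2, 0.5]
opening: 0.235
```

>>> move_arm:
  motion:
    - [[0, 0, 0], [0, 0, 0], 45]
    - [[0, 0, 0], [0, 0, 0], 45]
    - [[0, 0, 0], [0, 0, 0], 45]
    - [[0, 0, 0], [0, 0, 0], 45]
    - [[-0.1, 0, -0.6], [0, 0, 0], 45]
    - [[-0.2, 0, -1.4], [0, 0, 0], 45]
    - [[-0.2, 0, -1.4], [0, 0, 0], 45]
    - [[-0.2, 0, -1.4], [0, 0, 0], 45]

```text
time_s: 31.6
eef_pos: [0.5075, 0.0971, 0.2294]
eef_rot: [0.207, 0.068, 0.976, -0.014]
wrist_force: [-1.1, -0.4, -0.3]
opening: 0.448
```

```bash
python3 - <<'E'
from h import *
print(inch(tool()[0]),monitor.get_obs()["wrist_force"])
brass("top")
go([.593,-.28,.19],down(2.59))
E
```

```text
[0.0346 0.0001 0.1071] [-1.1283 -0.4074 -0.3336]
pair px [499.7 100.6] xy [ 0.9087 -0.7753] yaw mod pi 0.06549613286676159 L mm 21.26362585148611 areas 18 13 midcol [[13, 28, 40]]
pair px [507.  165.2] xy [ 0.6968 -0.7802] yaw mod pi 0.0033597850450481914 L mm 14.918621785988911 areas 17 32 midcol [[20, 38, 55]]
pair px [507.3 170.3] xy [ 0.6806 -0.78  ] yaw mod pi 3.113484951510628 L mm 17.47720230497659 areas 8 17 midcol [[16, 32, 45]]
pair px [347.8 197.9] xy [ 0.5936 -0.2798] yaw mod pi 2.559101933634112 L mm 15.566241586986592 areas 6 8 midcol [[141, 171, 186]]
move [-1.839 -6.023  1.516] [0.613 2.942 2.905] rows>= 6.218200610729654
```

>>> move_arm:
  motion:
    - [[-1.84, -6.02, 1.2], [0.61, 2.94, 2.9], 50]
    - [[-1.84, -6.02, 1.52], [0.61, 2.94, 2.9], 50]
    - [[-1.84, -6.02, 1.52], [0.61, 2.94, 2.9], 50]
    - [[-1.84, -6.02, 1.52], [0.61, 2.94, 2.9], 50]
    - [[-1.84, -6.02, 1.52], [0.61, 2.94, 2.9], 50]
    - [[-1.84, -6.02, 1.52], [0.61, 2.94, 2.9], 50]
    - [[-1.84, -6.02, 1.52], [0.61, 2.94, 2.9], 50]
    - [[-1.84, -6.02, 1.52], [0.61, 2.94, 2.9], 50]
    - [[-1.84, -6.02, 1.52], [0.61, 2.94, 2.9], 50]
    - [[-1.84, -6.02, 1.52], [0.61, 2.94, 2.9], 50]

```text
time_s: 32.9
eef_pos: [0.594, -0.2781, 0.1915]
eef_rot: [0.001, 0.271, 0.963, 0.0]
wrist_force: [0.1, 0.7, -0.1]
opening: 0.499
```

```bash
python3 - <<'E'
from h import *
o=monitor.get_obs();print(o["eef_pos"],o["q"])
im=brass(); see("b1")
go([.593,-.28,.018],down(2.59))
E
```

```text
[ 0.594  -0.2781  0.1915] [-0.6191  0.3972  1.4341  0.0015  1.3086 -1.6414]
pair px [251.5 170.3] xy [ 0.5929 -0.2805] yaw mod pi 2.563437919104473 L mm 15.974142561154272 areas 46 48 midcol [[82, 97, 102]]
move [ 0.012 -0.03   2.895] [0.008 0.017 0.016] rows>= 2.779136554197723
```

>>> move_arm:
  motion:
    - [[0.01, -0.03, 0.8], [0, 0, 0.1], 50]
    - [[0.01, -0.03, 1.8], [0, 0, 0.1], 50]
    - [[0.01, -0.03, 2.6], [0, 0, 0.1], 50]
    - [[0.01, -0.03, 2.88], [0, 0, 0.1], 50]
    - [[0.01, -0.03, 2.88], [0, 0, 0.1], 50]
    - [[0.01, -0.03, 2.88], [0, 0, 0.1], 0]
    - [[0.01, -0.03, 2.88], [0, 0, 0.1], 0]
    - [[0.01, -0.03, 2.88], [0, 0, 0.1], 0]
    - [[0.01, -0.03, 2.88], [0, 0, 0.1], 0]
    - [[0.01, -0.03, 2.88], [0, 0, 0.1], 0]

```text
time_s: 34.3
eef_pos: [0.5947, -0.2823, 0.0215]
eef_rot: [0.003, 0.279, 0.96, -0.001]
wrist_force: [-0.0, -0.2, 7.1]
opening: 0.235
```

>>> move_arm:
  motion:
    - [[0, 0, -0.5], [0, 0, 0], 0]
    - [[0, 0, -1.5], [0, 0, 0], 0]
    - [[0, 0, -2.5], [0, 0, 0], 0]
    - [[0, 0, -3.5], [0, 0, 0], 0]
    - [[0, 0, -3.5], [0, 0, 0], 0]
    - [[0, 0, -3.5], [0, 0, 0], 0]

```text
time_s: 35.05
eef_pos: [0.5922, -0.2809, 0.229]
eef_rot: [0.001, 0.279, 0.96, 0.0]
wrist_force: [-0.0, 0.5, -0.9]
opening: 0.234
```

```bash
python3 - <<'E'
from h import *
o=monitor.get_obs();print(o["opening"],o["eef_pos"])
go(W(.035,0.0003,.08),ontool(T,1))
E
```

```text
0.23420323109286004 [ 0.5922 -0.2809  0.229 ]
move [4.395 4.648 0.397] [-4.027  0.869 19.085] rows>= 14.598088958511024
```

>>> move_arm:
  motion:
    - [[4.4, 4.65, 0], [-4.03, 0.87, 19.08], 0]
    - [[4.4, 4.65, 0], [-4.03, 0.87, 19.08], 0]
    - [[4.4, 4.65, 0], [-4.03, 0.87, 19.08], 0]
    - [[4.4, 4.65, 0], [-4.03, 0.87, 19.08], 0]
    - [[4.4, 4.65, 0], [-4.03, 0.87, 19.08], 0]
    - [[4.4, 4.65, 0], [-4.03, 0.87, 19.08], 0]
    - [[4.4, 4.65, 0], [-4.03, 0.87, 19.08], 0]
    - [[4.4, 4.65, 0], [-4.03, 0.87, 19.08], 0]
    - [[4.4, 4.65, 0], [-4.03, 0.87, 19.08], 0]
    - [[4.4, 4.65, 0], [-4.03, 0.87, 19.08], 0]

```text
time_s: 36.3
eef_pos: [0.5172, 0.0961, 0.2259]
eef_rot: [0.011, 0.921, 0.351, 0.169]
wrist_force: [-0.6, 0.8, 0.1]
opening: 0.236
```

```bash
python3 - <<'E'
from h import *
o=monitor.get_obs();print(o["opening"],o["eef_pos"],o["q"])
go(W(.035,0.0003,.08),ontool(T,1))
E
```

```text
0.23636997741946875 [0.5172 0.0961 0.2259] [-0.1261 -0.1432  2.0019  0.166   0.9775  0.6451]
move [-0.092 -0.028  0.341] [-1.281  0.303  5.985] rows>= 4.581737660972028
```

>>> move_arm:
  motion:
    - [[-0.09, -0.03, 0.3], [-1.28, 0.3, 5.98], 0]
    - [[-0.09, -0.03, 0.3], [-1.28, 0.3, 5.98], 0]
    - [[-0.09, -0.03, 0.3], [-1.28, 0.3, 5.98], 0]
    - [[-0.09, -0.03, 0.3], [-1.28, 0.3, 5.98], 0]
    - [[-0.09, -0.03, 0.3], [-1.28, 0.3, 5.98], 0]
    - [[-0.09, -0.03, 0.3], [-1.28, 0.3, 5.98], 0]
    - [[-0.09, -0.03, 0.3], [-1.28, 0.3, 5.98], 0]
    - [[-0.09, -0.03, 0.3], [-1.28, 0.3, 5.98], 0]

```text
time_s: 37.3
eef_pos: [0.5194, 0.0953, 0.209]
eef_rot: [0.015, 0.976, -0.065, 0.209]
wrist_force: [0.5, 0.2, -0.6]
opening: 0.236
```

```bash
python3 - <<'E'
from h import *
o=monitor.get_obs();print(o["opening"],inch(o["eef_pos"]))
go(W(.035,0.0003,.0232),ontool(T,1))
E
```

```text
0.23620830806998264 [ 0.0373 -0.0001  0.0837]
move [-0.041 -0.005  1.007] [-0.008 -0.019  0.054] rows>= 0.9679275909435173
```

>>> move_arm:
  motion:
    - [[-0.04, 0, 0.5], [0, 0, 0], 0]
    - [[-0.04, 0, 0.94], [0, 0, 0.05], 0]
    - [[-0.04, 0, 1.0], [0, 0, 0.05], 0]
    - [[-0.24, 0, 1.0], [0, 0, 0.05], 0]
    - [[-0.24, 0, 1.0], [0, 0, 0.05], 0]
    - [[-0.24, 0, 1.0], [0, 0, 0.05], 0]

```text
time_s: 38.05
eef_pos: [0.5312, 0.094, 0.1497]
eef_rot: [0.014, 0.975, -0.068, 0.21]
wrist_force: [-0.7, -0.9, 0.3]
opening: 0.237
```

>>> move_arm:
  motion:
    - [[0, 0, 0], [0, 0, 0], 45]
    - [[0, 0, 0], [0, 0, 0], 45]
    - [[0, 0, 0], [0, 0, 0], 45]
    - [[0, 0, 0], [0, 0, 0], 45]
    - [[0.1, 0, -0.6], [0, 0, 0], 45]
    - [[0.2, 0, -1.4], [0, 0, 0], 45]
    - [[0.2, 0, -1.4], [0, 0, 0], 45]
    - [[0.2, 0, -1.4], [0, 0, 0], 45]

```text
time_s: 39.05
eef_pos: [0.5074, 0.0971, 0.23]
eef_rot: [0.014, 0.975, -0.068, 0.209]
wrist_force: [-0.1, -0.1, -0.5]
opening: 0.453
```

```bash
python3 - <<'E'
from h import *
print(inch(tool()[0]),monitor.get_obs()["wrist_force"])
go([.4181,.2502,.15],down(-.14))
E
```

```text
[0.0348 0.     0.1077] [-0.0579 -0.147  -0.5247]
move [-2.217 -2.318  0.469] [-0.009 -3.024  0.001] rows>= 3.1118217846043934
```

Move over the cover, then look at tube and bench from the side and top.

>>> move_arm:
  motion:
    - [[-2.22, -2.32, 0.47], [0, -3.02, 0], 35]
    - [[-2.22, -2.32, 0.47], [0, -3.02, 0], 35]
    - [[-2.22, -2.32, 0.47], [0, -3.02, 0], 35]
    - [[-2.22, -2.32, 0.47], [0, -3.02, 0], 35]
    - [[-2.22, -2.32, 0.47], [0, -3.02, 0], 35]
    - [[-2.22, -2.32, 0.47], [0, -3.02, 0], 35]
    - [[-2.22, -2.32, 0.47], [0, -3.02, 0], 35]

```text
time_s: 39.92
eef_pos: [0.4191, 0.2495, 0.1509]
eef_rot: [-0.001, 0.998, -0.071, 0.001]
wrist_force: [-0.1, 0.1, 0.2]
opening: 0.347
```

```bash
python3 - <<'E'
from h import *
w=viewer.camera("wrist"); print([(round(r["score"],2),atz("wrist",*(np.array(r["centre"])*[512,384]),.012)) for r in spotter.search_frame("wrist","cover_grip")])
m=(w.max(2)<35); 
s=viewer.camera("side"); t=viewer.camera("top"); 
for n in("side","top"): print(n,[(round(r["score"],2),np.round(np.array(r["centre"])*[512,384],1)) for r in spotter.search_frame(n,"conn1_mid")])
S=cv2.resize(s[180:310,225:365],(420,390),interpolation=cv2.INTER_CUBIC); Tt=cv2.resize(t[120:320,60:400],None,fx=1.0,fy=1.0)
c=np.zeros((390,800,3),np.uint8); c[:,:420]=S; c[:200,430:770]=Tt; q=cv2.resize(w[110:290,130:380],(250,180)); c[205:385,430:680]=q
cv2.imwrite("pics/chk.png",c)
go([.4181,.2502,.0255],down(-.14))
E
```

```text
[(0.86, array([0.4285, 0.2471, 0.012 ])), (0.48, array([0.3296, 0.074 , 0.012 ]))]
side []
top [(0.52, array([219.7, 242.5]))]
move [-0.007  0.002  2.082] [-0.01  -0.008 -0.001] rows>= 1.9984981014716243
```

View pics/chk.png

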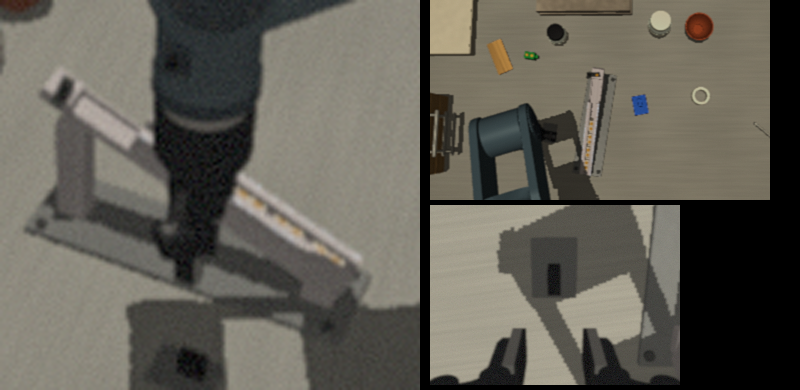

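>>> move_arm:
  motion:
    - [[0, 0, 1.0], [0, 0, 0], 35]
    - [[0, 0, 1.9], [0, 0, 0], 35]
    - [[0, 0, 2.08], [0, 0, 0], 35]
    - [[0, 0, 2.08], [0, 0, 0], 35]
    - [[0, 0, 2.08], [0, 0, 0], 0]
    - [[0, 0, 2.08], [0, 0, 0], 0]
    - [[0, 0, 2.08], [0, 0, 0], 0]
    - [[0, 0, 2.08], [0, 0, 0], 0]

```text
time_s: 41.22
eef_pos: [0.4202, 0.251, 0.0275]
eef_rot: [-0.001, 0.998, -0.07, 0.002]
wrist_force: [-0.9, -0.7, 6.4]
opening: 0.115
```

>>> move_arm:
  motion:
    - [[0, 0, -0.5], [0, 0, 0], 0]
    - [[0, 0, -1.4], [0, 0, 0], 0]
    - [[0, 0, -2.4], [0, 0, 0], 0]
    - [[0, 0, -3.4], [0, 0, 0], 0]
    - [[0, 0, -3.4], [0, 0, 0], 0]
    - [[0, 0, -3.4], [0, 0, 0], 0]

```text
time_s: 41.98
eef_pos: [0.4177, 0.2502, 0.2294]
eef_rot: [-0.001, 0.998, -0.07, 0.001]
wrist_force: [-0.6, 0.3, -1.0]
opening: 0.122
```

```bash
python3 - <<'E'
from h import *
o=monitor.get_obs();print(o["opening"],o["eef_pos"])
go(W(.0255,0.0005,.10),ontool(T,1))
E
```

```text
0.1223037235594387 [0.4177 0.2502 0.2294]
move [1.746 2.311 0.171] [-0.01   2.992  0.001] rows>= 2.785389607281902
```

>>> move_arm:
  motion:
    - [[0.4, 0.8, 0], [0, 1, 0], 0]
    - [[1.75, 2.31, 0.17], [0, 2.99, 0], 0]
    - [[1.75, 2.31, 0.17], [0, 2.99, 0], 0]
    - [[1.75, 2.31, 0.17], [0, 2.99, 0], 0]
    - [[1.75, 2.31, 0.17], [0, 2.99, 0], 0]
    - [[1.75, 2.31, 0.17], [0, 2.99, 0], 0]
    - [[1.75, 2.31, 0.17], [0, 2.99, 0], 0]
    - [[1.75, 2.31, 0.17], [0, 2.99, 0], 0]

```text
time_s: 42.98
eef_pos: [0.5027, 0.0991, 0.2191]
eef_rot: [0.014, 0.976, -0.068, 0.207]
wrist_force: [0.7, 0.1, -0.9]
opening: 0.12
```

```bash
python3 - <<'E'
from h import *
o=monitor.get_obs();print(o["opening"],inch(o["eef_pos"]))
go(W(.027,0.0005,.036),ontool(T,1))
im=viewer.camera("wrist"); cv2.imwrite("pics/w8.png",cv2.resize(im[60:330,110:400],None,fx=2,fy=2))
E
```

```text
0.12033868991338527 [0.0259 0.0014 0.0999]
move [0.019 0.017 1.064] [-0.013  0.006  0.008] rows>= 1.021866329430283
```

View pics/w8.png

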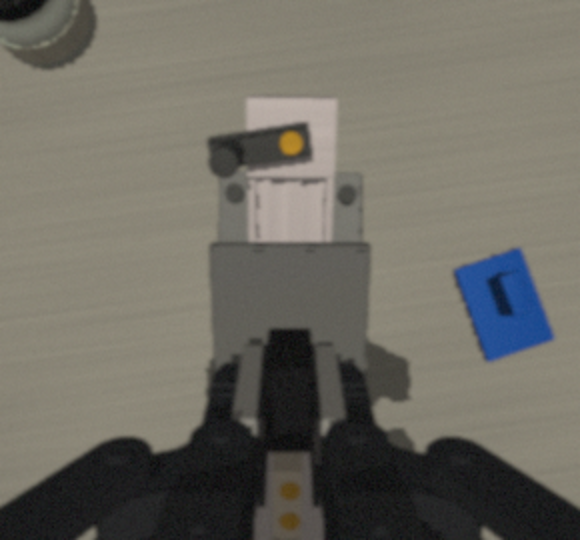

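>>> move_arm:
  motion:
    - [[0.03, 0.015, 0.5], [0, 0, 0], 0]
    - [[0.03, 0.015, 0.9], [0, 0, 0], 0]
    - [[0.03, 0.015, 1.06], [0, 0, 0], 0]
    - [[0.03, 0.015, 1.12], [0, 0, 0], 0]
    - [[0.03, 0.015, 1.16], [0, 0, 0], 0]
    - [[0.03, 0.015, 1.18], [0, 0, 0], 0]
    - [[0.03, 0.015, 1.18], [0, 0, 0], 0]

```text
time_s: 43.9
eef_pos: [0.533, 0.0934, 0.1562]
eef_rot: [0.014, 0.976, -0.068, 0.208]
wrist_force: [-4.3, -0.5, 4.7]
opening: 0.118
```

```bash
python3 - <<'E'
from h import *
o=monitor.get_obs();print(o["opening"],inch(o["eef_pos"]),T[:3,:3].T@o["wrist_force"],o["torque"])
E
```

```text
0.11759659056869448 [ 0.0285 -0.      0.0298] [-1.8626 -1.0427  6.0149] [ 0.0024  0.3975 -0.0324]
```

>>> move_arm:
  motion:
    - [[0, 0, 0], [0, 0, 0], 35]
    - [[0, 0, 0], [0, 0, 0], 35]
    - [[0, 0, 0], [0, 0, 0], 35]
    - [[0, 0, -0.5], [0, 0, 0], 35]
    - [[0.5, 0, -1.2], [0, 0, 0], 35]
    - [[0.5, 0, -1.2], [0, 0, 0], 35]
    - [[0.5, 0, -1.2], [0, 0, 0], 35]

```text
time_s: 44.78
eef_pos: [0.5308, 0.0935, 0.2328]
eef_rot: [0.014, 0.976, -0.068, 0.207]
wrist_force: [0.3, -0.3, -0.6]
opening: 0.348
```

```bash
python3 - <<'E'
from h import *
o=monitor.get_obs();print(o["opening"],inch(o["eef_pos"]))
im=viewer.camera("wrist"); cr=cv2.resize(im[110:330,150:360],None,fx=2,fy=2,interpolation=cv2.INTER_CUBIC)
s=viewer.camera("side"); S=cv2.resize(s[190:250,235:300],None,fx=5,fy=5,interpolation=cv2.INTER_CUBIC)
c=np.zeros((440,420+S.shape[1],3),np.uint8); c[:,:420]=cr; c[:S.shape[0],420:]=S; cv2.imwrite("pics/w9.png",c)
for q in [(.08,0,.017),(.061,.022,.010),(.061,-.022,.010),(.067,.022,.01),(.016,0,.035),(.040,0,.035),(.0784,.0219,.043)]: print(q,proj("wrist",W(*q))*2-[300,220])
go(W(.0757,.0225,.09),ontool(T,1))
E
```

```text
0.3484920587373461 [ 0.0576 -0.0003  0.1008]
(0.08, 0, 0.017) [206.2524 120.29  ]
(0.061, 0.022, 0.01) [151.0906 161.8232]
(0.061, -0.022, 0.01) [261.4515 162.014 ]
(0.067, 0.022, 0.01) [150.6576 147.4679]
(0.016, 0, 0.035) [205.975  294.3162]
(0.04, 0, 0.035) [206.0151 237.499 ]
(0.0784, 0.0219, 0.043) [140.9796 144.6384]
move [ 0.324 -0.381  0.163] [-0.006  0.024 -0.   ] rows>= 0.5050525822047948
```

View pics/w9.png

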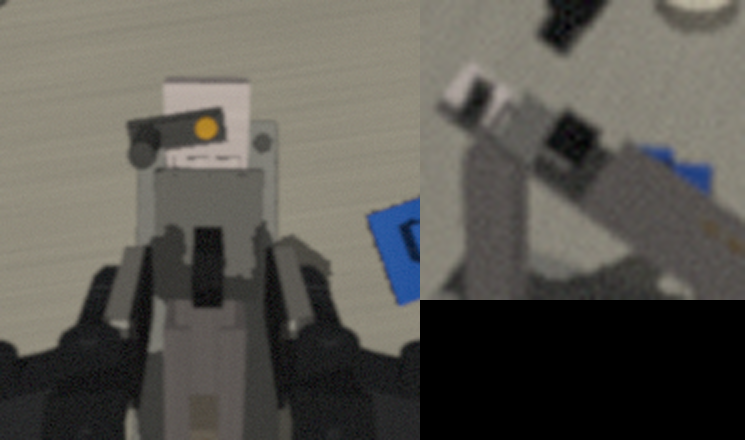

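>>> move_arm:
  motion:
    - [[0.36, -0.38, 0], [0, 0, 0], 35]
    - [[0.36, -0.38, 0.2], [0, 0, 0], 35]
    - [[0.36, -0.38, 0.6], [0, 0, 0], 35]
    - [[0.36, -0.38, 1.1], [0, 0, 0], 35]
    - [[0.36, -0.38, 1.12], [0, 0, 0], 35]
    - [[0.36, -0.38, 1.12], [0, 0, 0], 0]
    - [[0.36, -0.38, 1.12], [0, 0, 0], 0]
    - [[0.36, -0.38, 1.12], [0, 0, 0], 0]
    - [[0.36, -0.38, 1.12], [0, 0, 0], 0]
    - [[0.36, -0.38, 1.12], [0, 0, 0], 0]

```text
time_s: 46.12
eef_pos: [0.5804, 0.1096, 0.1806]
eef_rot: [0.014, 0.976, -0.068, 0.207]
wrist_force: [-2.6, -0.4, -1.1]
opening: 0.084
```

```bash
python3 - <<'E'
from h import *
o=monitor.get_obs();print(o["opening"],inch(o["eef_pos"]),T[:3,:3].T@o["wrist_force"])
E
```

```text
0.08421599792416479 [0.0791 0.0226 0.0339] [-2.7947 -0.7902  0.0274]
```

>>> move_arm:
  motion:
    - [[-0.06, 0.02, 0], [0, 0, 0], 0]
    - [[-0.115, 0.05, 0], [0, 0, 0], 0]
    - [[-0.16, 0.08, 0], [0, 0, 0], 0]
    - [[-0.2, 0.11, 0], [0, 0, 0], 0]
    - [[-0.24, 0.16, 0], [0, 0, 0], 0]
    - [[-0.27, 0.2, 0], [0, 0, 0], 0]
    - [[-0.3, 0.285, 0], [0, 0, 0], 0]
    - [[-0.315, 0.35, 0], [0, 0, 0], 0]
    - [[-0.315, 0.38, 0], [0, 0, 0], 0]
    - [[-0.315, 0.38, 0], [0, 0, 0], 0]

```text
time_s: 47.38
eef_pos: [0.5552, 0.0924, 0.1702]
eef_rot: [0.013, 0.977, -0.067, 0.201]
wrist_force: [-25.2, 11.3, 10.5]
opening: 0.085
```

```bash
python3 - <<'E'
from h import *
o=monitor.get_obs();print(o["opening"],inch(o["eef_pos"]),T[:3,:3].T@o["wrist_force"])
E
```

```text
0.08464075559633427 [0.0543 0.002  0.0336] [-19.9489   7.6506  20.3876]
```

>>> move_arm:
  motion:
    - [[0, 0, 0], [0, 0, 0], 15]
    - [[0, 0, 0], [0, 0, 0], 25]
    - [[0, 0, 0], [0, 0, 0], 25]
    - [[0, 0, 0], [0, 0, 0], 25]

```text
time_s: 47.88
eef_pos: [0.5608, 0.0891, 0.1731]
eef_rot: [0.014, 0.976, -0.069, 0.207]
wrist_force: [0.0, 0.2, -0.6]
opening: 0.253
```

```bash
python3 - <<'E'
from h import *
o=monitor.get_obs();print(o["opening"],inch(o["eef_pos"]),T[:3,:3].T@o["wrist_force"])
E
```

```text
0.2532814305347004 [ 0.061  -0.0004  0.0338] [-0.2768  0.2156 -0.5535]
```

>>> move_arm:
  motion:
    - [[0, 0, -0.6], [0, 0, 0], 25]
    - [[0, 0, -1.2], [0, 0, 0], 35]
    - [[0, 0, -1.6], [0, 0, 0], 40]
    - [[0, 0, -1.6], [0, 0, 0], 40]
    - [[0, 0, -1.6], [0, 0, 0], 40]
    - [[0, 0, -1.6], [0, 0, 0], 40]

```text
time_s: 48.62
eef_pos: [0.5214, 0.0946, 0.2589]
eef_rot: [0.014, 0.976, -0.069, 0.206]
wrist_force: [0.2, -0.1, 0.3]
opening: 0.399
```

```bash
python3 - <<'E'
from h import *
o=monitor.get_obs();print(o["opening"],inch(o["eef_pos"]),o["wrist_force"])
im=viewer.camera("wrist"); cr=cv2.resize(im[110:310,160:350],None,fx=2.2,fy=2.2,interpolation=cv2.INTER_CUBIC)
s=viewer.camera("side"); S=cv2.resize(s[190:300,235:360],None,fx=3,fy=3,interpolation=cv2.INTER_CUBIC)
c=np.zeros((440,418+S.shape[1],3),np.uint8); c[:,:418]=cr; c[:S.shape[0],418:]=S; cv2.imwrite("pics/w10.png",c)
E
```

```text
0.39885230350988876 [ 0.0595 -0.0005  0.1284] [ 0.2146 -0.0742  0.2579]
```

View pics/w10.png

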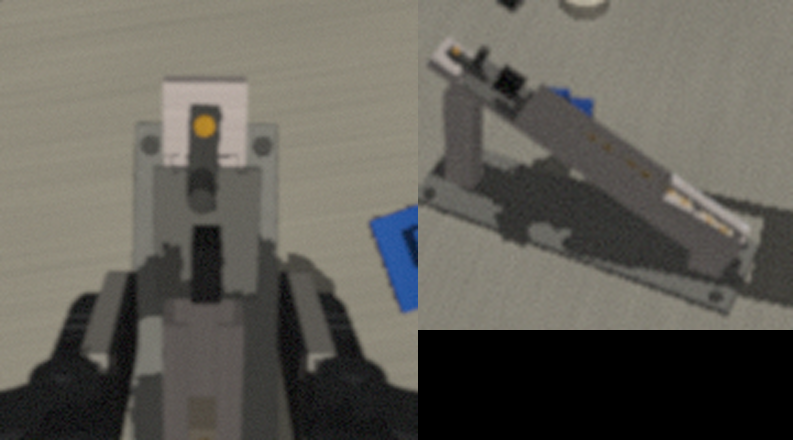

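```bash
python3 - <<'E'
from h import *
im=viewer.camera("top"); brass("top",im)
h=cv2.cvtColor(viewer.camera("side"),cv2.COLOR_BGR2HSV); m=cv2.inRange(h,(8,90,60),(30,255,255)); k,_,st,ce=cv2.connectedComponentsWithStats(m)
for x in np.arange(-.04,-.226,-.04): print("side x",x,proj("side",W(x,0,.026)))
print([(ce[i].round(),st[i,4]) for i in range(1,k) if 225<ce[i][0]<365 and 190<ce[i][1]<300])
print(monitor.get_obs()["time_s"]); print(workorder.hand_in())
E
```

```text
pair px [499.8 100.8] xy [ 0.9082 -0.7756] yaw mod pi 0.06960933240898193 L mm 21.213225588796387 areas 20 15 midcol [[14, 30, 42]]
pair px [506.9 165.2] xy [ 0.6968 -0.7799] yaw mod pi 3.1086218339169616 L mm 14.831134389889895 areas 18 32 midcol [[20, 39, 56]]
pair px [507.2 170.2] xy [ 0.6806 -0.7797] yaw mod pi 0.0027240435419062514 L mm 17.565827803778653 areas 8 18 midcol [[16, 32, 46]]
side x -0.04 [283.7626 229.6247]
side x -0.08 [296.0475 238.0466]
side x -0.12 [308.3887 246.5071]
side x -0.16 [320.7864 255.0064]
side x -0.2 [333.2413 263.5448]
[(array([247., 207.]), np.int32(8)), (array([293., 235.]), np.int32(1)), (array([306., 244.]), np.int32(2)), (array([311., 248.]), np.int32(1)), (array([319., 253.]), np.int32(1)), (array([336., 266.]), np.int32(1))]
48.825
the job is handed in; nothing more can be done
None
```

I turned the swing tab aside and laid the grey cover plate flat on the bench. I then slid all four white connectors into the tube, nose downhill. After that I put the cover back in its seat, closed the tab and handed the job in at 48.8 s of the 210 s allowed. The green connector, the blue cover and the other things on the bench were left alone.

**What the last checks showed:**
- **Connectors:** the side view shows brass screws in a row along the tube slot. The top view shows no white connector left on the bench. I followed each nose direction through its grasp and release.
- **Cover and tab:** the last wrist picture shows the cover square and level in the bay, with the tab straight over its uphill edge. The gripper had let go and backed off, and the force reading was near zero.

**What disagreed or stayed uncertain:**
- **Frame offset:** my chute position was about 2–3 mm off along the slope. I allowed for that by setting the cover down from the pose I recorded when I picked it up, about 2.5 mm further uphill than it sat at the start.
- **Force while closing the tab:** the pinch built up about 30 N at the end of the swing. It dropped to zero on release and nothing had shifted.
- **Screw count:** the final colour check found only 5 small patches along the tube, not all 8 screws, because of shadow. The count of four therefore rests on the pictures and the releases.

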